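Make up a taper-lock plug gauge

ROBOT

A 6-joint arm with a two-finger parallel gripper is mounted at the origin on the work surface. World frame = base frame: x ahead of the robot, y to its left, z up, the work surface at z = 0. Lengths are in m, angles in rad, forces in N, time in s.
With the tool pointing down it reaches from about 0.4 to 0.925 m from the base axis. Payload 3.4 kg.
Tool frame: the origin (TCP) lies midway between the tips of the shut fingers; the grasp point (between the pads) lies 19 mm behind it (robot.grasp_offset is the distance from the TCP to the grasp point, in m); y points along the fingers, z is the direction in which the jaws open and shut, and the axes are right-handed (so a half turn about y gives the same grasp; the last joint's range is limited). The gripper opens to 85 mm and grips with 20 to 120 N. Pads are 22 mm wide; open, the fingers measure 114 mm over their backs; the gripper's body (76 mm by 85 mm) begins 54 mm behind the grasp point. The pads swing forward as they close: fully open they stand 13 mm farther back than shut.
Start: joints at [-1.29, 0.307, 1.506, -0, 1.328, -0.073], TCP at [0.2, -0.539, 0.231] pointing down, gripper open.
Joint ranges: [-3.12, 3.12], [-1.05, 2.28], [0.14, 2.33], [-1.42, 4.57], [0.1, 2.73], [-2.68, 2.68]. Speed limits (rad/s): [2.57, 2.57, 3.14, 3.14, 3.14, 3.14].

INTERFACE

Orientations are given as a unit quaternion [w, x, y, z].
In Python, from bench import robot gives the robot as it stands.
- The arm moves only by the tool play_rows, never from a script. Its argument "rows" is a list of rows, each a list of 4 numbers: the shift along the world's x, y, z in cm, then the turn about the world's z in degrees. In form: [[x, y, z, roll], ...]. A call has 1 to 10 rows; each row shifts and turns the commanded pose from where the row before left it; what a row does not reach is not made up. A row lasts 1/10 s, in which the tool goes at most 50 mm and 8.59 degrees, less where a joint would pass 70% of its speed; a pose out of reach is approached as far as the arm can. A call with a gripper value outside its range is refused whole. "hand" is the opening in per cent of the stroke, from 0 (shut) to 100 (fully open), set as the call begins (left out, the last holds). The fingers move at their own pace and stop on an object; "grip_force" is the grip in N (left out, the last holds). Time passes only in rows, so rows that do not move let the fingers close. It gives the time, the measured TCP pose, the force and the opening at its end, in the units of the state.
- robot.sense(): the state, without advancing time (a new reading comes with each control period).
- robot.read_camera(name): name is "side" or "top"; returns a dict with "color" (400x640x3 uint8, red, green, blue), "range_z" (400x640 float32, m along the optical axis (not along the pixel's ray), 0 where there is no reading), "fx", "fy", "cx", "cy" (pixels), "k1" (the pictures are not rectified: a ray, as slopes to the right and down, at radius r is drawn at 1 + k1 r^2 times it, then the intrinsics apply), "origin" and "rotation" of the camera in the world. Camera axes: x right, y up, looking along -z (the intrinsics and any distortion apply to the point x, -y, -z); pixel columns grow to the right and rows downward; lengths in m; the calibration is good to about 2 mm. A picture is of the moment at which its call begins.
- robot.close_job(): hands the job in, once; it reports no verdict.
The state is a dict: "t": time; "q": joint angles; "qvel": joint speeds; "joint_torque": joint torques, N m; "tcp_pos": TCP position; "orientation": TCP orientation; "wrist_force": force on the tool from outside, world axes, zero at the start; "ft_torque": the same for the moment, N m; "width": finger opening in m.
Only numpy, scipy, OpenCV 4.12 (cv2) and the standard library are available. Lean on these libraries where they do the work, as an engineer would, in place of code of your own. Each camera call takes 0.05 s, during which the arm holds its last target.

TASK

Make up the big plug gauge: set the largest of the three plugs lightly into the socket of the handle standing in the steel block, let go of it, then tap it home with the nylon nose of the brass knocking bar, firmly but never hard, until the gap between plug and handle is all but closed and the taper grips. Stand the bar back upright on the bench, then lift the gauge out by its plug alone, so that the taper carries the handle, and stand it in the empty hole of the wooden gauge rack. Leave everything else on the bench where it is.

Things in the scene. Friction and masses are not known exactly. Their poses are not given: they have to be found in the camera images.
- plug: the plug to use: the largest of three steel gauge plugs standing in a row, shank down, in a wooden stand. Cylinder 36 mm across, 30 mm tall, over a tapered round shank 21 mm long (16 mm across at the top, 11 mm at its blunt end); about 240 g. Origin: centre of the cylinder's underside, at the start on the stand's top 40 mm above the bench; z up along the axis, shank end at z = -21 mm
- handle: black steel gauge handle, round, 24 mm across, 90 mm long, about 180 g, standing loose in the bore of a steel block (bore floor 8 mm above the bench, block top at 40 mm, block 92 mm square). Origin: centre of its foot, z up along it. Its upper end has the tapered socket. A plug only dropped in may not carry it, and pressing over 6 N with the fingers already drives it. More than 40 N on the plug damages the gauge
- handle_mouth (a point): centre of the socket's sharp-edged mouth at the handle's upper end, 90 mm above its foot; mouth 15 mm across, taper 5 degrees a side. Set in by its own weight the plug stops with its underside about 4 mm above this point; taps or pushes of 10 to 20 N, kept on for some tenths of a second, bring it within 1.5 mm, which is home; about 1 mm may stay open. z up along the handle
- knocker: knocking bar standing upright on the bench: round brass bar 26 mm across, with a white nylon nose 30 mm across and 18 mm long at its lower end; 110 mm tall in all, about 400 g. Origin: centre of the nose's flat lower face, on the bench; z up along the bar
- rack_hole (a point): centre of the floor of the one empty hole in the wooden gauge rack, 8 mm above the bench; hole 28 mm across, chamfered, 36 mm deep (rack top at 44 mm). The gauge's foot stands on this floor. z up, y along the rack's long side. Four fixed gauges stand in the rack to the -y side, the nearest 78 mm away, up to 130 mm tall
- plug_mid: middle plug in the same stand, 29 mm in diameter, 27 mm tall; not wanted. Neighbouring plugs are 72 mm apart. Origin at the cylinder's underside
- plug_small: smallest plug in the same stand, 23 mm in diameter, 24 mm tall; not wanted. Origin at the cylinder's underside
- strap_clamp: slotted steel clamp strap lying on the bench, 34 x 110 x 18 mm; bystander, origin under its middle
- v_block: steel V-block, 50 x 44 x 38 mm; bystander, origin under its middle
- bushing: flanged steel guide bush, 40 mm in diameter, 32 mm tall; bystander, origin under its middle
- slug: dull steel disc, 40 mm in diameter, 22 mm tall; bystander, origin under its middle
- t_nut: black T-nut, 30 x 30 x 22 mm; bystander, origin under its middle
- caliper: digital caliper lying flat, about 235 mm long, 14 mm thick; bystander, origin under the middle of its beam
Mind the look-alikes: they are no part of the job. What is shaped like the knocker but orange or pink is not meant.

How it is judged:
On the way, in this order (a step that is already met when the one before it is completed fails the run):
1. the largest plug stands loose in the handle's socket, let go, not yet driven home (z of plug in the frame of handle_mouth between 0.0017 and 0.0075 m and horizontal distance between plug and handle_mouth below 0.004 m and contact force between the fingers and plug below 0.05 N), for 0.2 s.
2. the knocking bar bears on the plug (contact force between knocker and plug above 2 N).
3. the plug is home: the gap to the handle is under 1.5 mm and stays so with the bar off it (z of plug in the frame of handle_mouth below 0.0015 m and angle between the z axis of plug and the z axis of handle_mouth, either way round below 0.05 rad and contact force between knocker and plug below 0.05 N), for 0.3 s.
4. the bar stands upright on the bench, let go (angle between knocker's own z axis and vertical below 0.1 rad and height (world z) of knocker below 0.004 m and contact force between the fingers and knocker below 0.05 N), for 0.2 s.
5. the gauge is lifted clear, the handle carried by the taper alone with no finger on it (height (world z) of handle above 0.042 m and z of plug in the frame of handle_mouth below 0.002 m and contact force between the fingers and handle below 0.05 N), for 0.3 s.
At the end, for the whole second after the job is handed in: The gauge stands at rest in the rack's empty hole, foot within 6 mm of the hole's centre and 4 mm of its floor, leaning under 7 degrees; its plug is still home (gap to the handle under 2 mm, axes within 3 degrees); the bar stands upright on the bench (within 6 degrees), at rest (horizontal distance between handle and rack_hole below 0.006 m and z of handle in the frame of rack_hole below 0.004 m and angle between handle's own z axis and vertical below 0.12 rad and z of plug in the frame of handle_mouth below 0.002 m and horizontal distance between plug and handle_mouth below 0.004 m and angle between the z axis of plug and the z axis of handle_mouth, either way round below 0.05 rad and linear speed of each of handle, knocker below 0.02 m/s and angle between knocker's own z axis and vertical below 0.1 rad and height (world z) of knocker below 0.004 m); the robot touches nothing.
It fails at once if the plug struck or pressed with more than 40 N by the bar (contact force between knocker and plug above 40 N).
It fails at once if one of the two other plugs moved more than 15 mm (distance of any of plug_mid, plug_small from where it was at the start of the episode above 0.015 m).
It fails at once if a bystander on the bench moved more than 20 mm (distance of any of strap_clamp, v_block, bushing, slug, t_nut, caliper from where it was at the start of the episode above 0.02 m).
It also fails if it takes over 72 s, if anything falls off the work surface, if the arm or the gripper's body presses on something with over 40 N, if the wrist force passes 120 N, or if a joint passes its speed limit or range.

## Working session

There is one attempt and no reset: what is moved stays moved. The work goes in short steps, Python scripts to look and compute and a tool call to move; the robot and the scene stay as the last step left them, time stands still between calls to the robot, and variables do not carry over. Pictures are saved under pics/ and viewed, and the job is handed in when it is done.

Besides the shell and the picture viewer there is one more tool, called after ">>>" in YAML: its name, and indented under it one key for each argument. play_rows: Moves the arm, as the interface text tells. Its arguments: {"type":"object","properties":{"rows":{"type":"array","items":{"type":"array","items":{"type":"number"}}},"hand":{"type":"number"},"grip_force":{"type":"number"}},"required":["rows"]}

```bash
mkdir -p pics; ls; cat > h.py <<'E'
import numpy as np, cv2
from bench import robot
def snap(n,tag):
    c=robot.read_camera(n); np.savez(f'pics/{tag}.npz',**c)
    cv2.imwrite(f'pics/{tag}.png',cv2.cvtColor(c['color'],cv2.COLOR_RGB2BGR)); return c
def load(tag): 
    d=np.load(f'pics/{tag}.npz'); return {k:d[k] for k in d.files}
def ray(c,u,v):
    K=np.array([[c['fx'],0,c['cx']],[0,c['fy'],c['cy']],[0,0,1]],float)
    p=cv2.undistortPoints(np.array([[[u,v]]],float),K,np.array([c['k1'],0,0,0,0],float))[0,0]
    return np.asarray(c['rotation'])@np.array([p[0],-p[1],-1.])
def P(c,u,v,d=None):
    if d is None: d=c['range_z'][int(round(v)),int(round(u))]
    return np.asarray(c['origin'])+ray(c,u,v)*d
def atz(c,u,v,z):
    r=ray(c,u,v);o=np.asarray(c['origin']);return o+r*(z-o[2])/r[2]
def crop(c,u0,v0,u1,v1,s,name):
    im=cv2.cvtColor(c['color'],cv2.COLOR_RGB2BGR)[v0:v1,u0:u1]
    cv2.imwrite(f'pics/{name}.png',cv2.resize(im,None,fx=s,fy=s,interpolation=cv2.INTER_CUBIC))
E
python3 - <<'E'
from h import *
for n in('side','top'):
    c=snap(n,n+'0'); print(n,c['origin'],c['rotation'],c['fx'],c['cx'],c['cy'],c['k1'])
s=robot.sense();print(s)
E
```

```text
pics
side [0.42289236 0.81866245 1.05987242] [-0.09808528 -0.03723151  0.33688224  0.93568341] 515.953481388676 314.83146747586426 204.75517440648107 0.02085866593562857
top [0.37770725 0.00277241 1.21961442] [-0.70294576 -0.06390647  0.06630659  0.70525645] 407.3605394675208 318.23494608491256 193.38501872170661 -0.017381914966008192
{'t': 0.1, 'q': array([-1.28949459e+00,  3.07488661e-01,  1.50751769e+00,  2.55792187e-06,
        1.32842199e+00, -7.35340765e-02]), 'qvel': array([ 0.0006616 , -0.00222968, -0.00329877, -0.0006241 , -0.000268  ,
       -0.00122501]), 'joint_torque': array([ 7.77107853e-04, -4.58528781e+01, -2.52607763e+01, -7.78353706e-05,
        5.52865618e-03, -6.13055633e-06]), 'tcp_pos': array([ 0.19956286, -0.53859734,  0.23048808]), 'orientation': array([ 0.12472959, -0.12486245,  0.69665245, -0.69536124]), 'wrist_force': array([ 0.42644263,  0.5124433 , -0.22709663]), 'ft_torque': array([ 0.0423763 ,  0.0091374 , -0.02861157]), 'width': 0.08537936867680118}
```

```bash
python3 - <<'E'
s=open('h.py').read()
s=s.replace("from bench import robot","from bench import robot\nfrom scipy.spatial.transform import Rotation\ndef R(q):\n    q=np.asarray(q,float); return Rotation.from_quat([q[1],q[2],q[3],q[0]]).as_matrix()")
s=s.replace("np.asarray(c['rotation'])@","R(c['rotation'])@")
open('h.py','w').write(s)
E
python3 -c "
from h import *
for t in('side0','top0'):
    c=load(t);print(R(c['rotation']).round(3))
print(R([ 0.12472959, -0.12486245,  0.69665245, -0.69536124]).round(3))
"
```

```text
[[-0.978  0.158 -0.136]
 [-0.209 -0.754  0.623]
 [-0.004  0.638  0.77 ]]
[[-0.004  0.983 -0.183]
 [-1.    -0.003  0.004]
 [ 0.003  0.183  0.983]]
[[-0.938 -0.001  0.347]
 [-0.347  0.002 -0.938]
 [-0.    -1.    -0.002]]
```

View pics/side0.png

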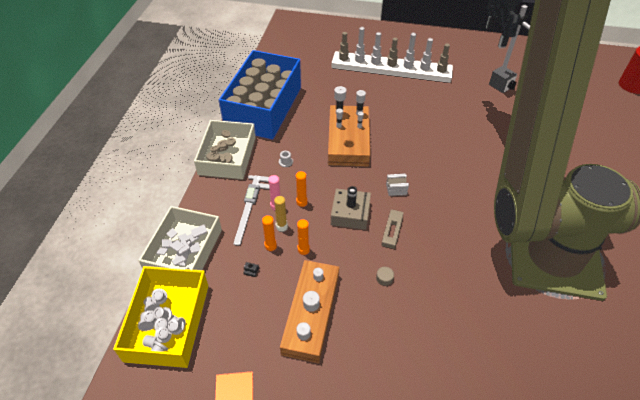

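View pics/top0.png

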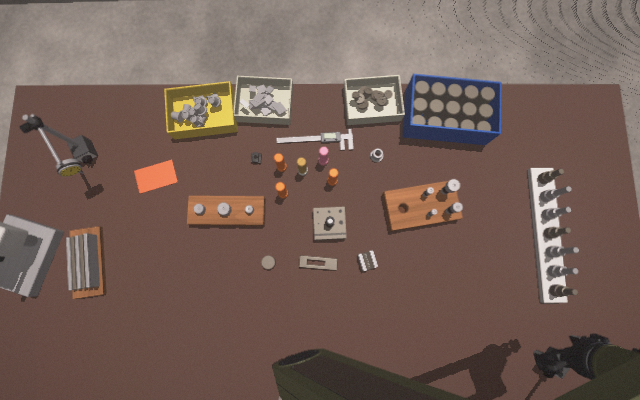

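```bash
python3 - <<'E'
from h import *
c=load('side0');crop(c,220,160,420,360,4,'s1');crop(c,300,70,400,170,6,'s2')
c=load('top0');crop(c,170,140,350,280,4,'t1');crop(c,370,160,480,240,6,'t2')
E
```

```text
(no output)
```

View pics/s1.png

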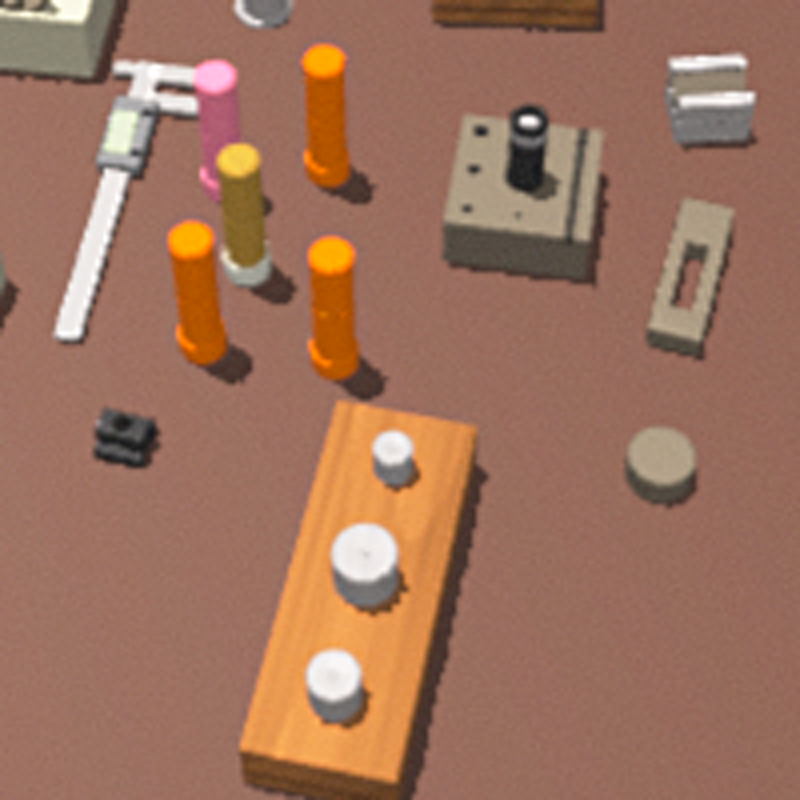

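View pics/t1.png

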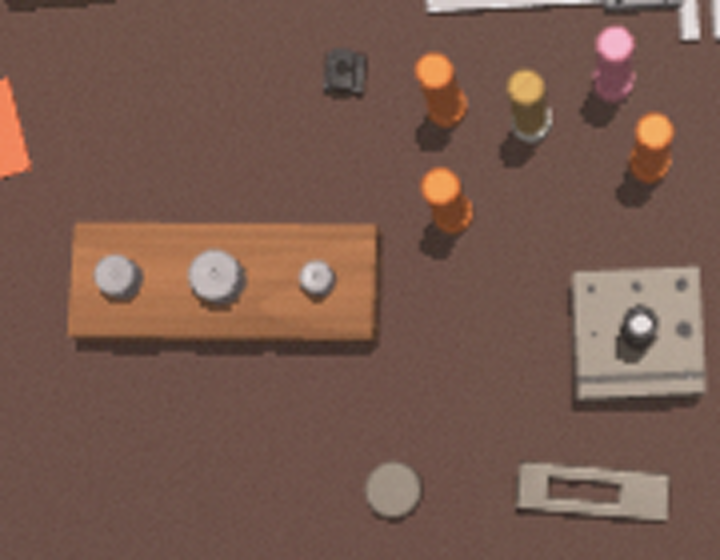

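View pics/t2.png

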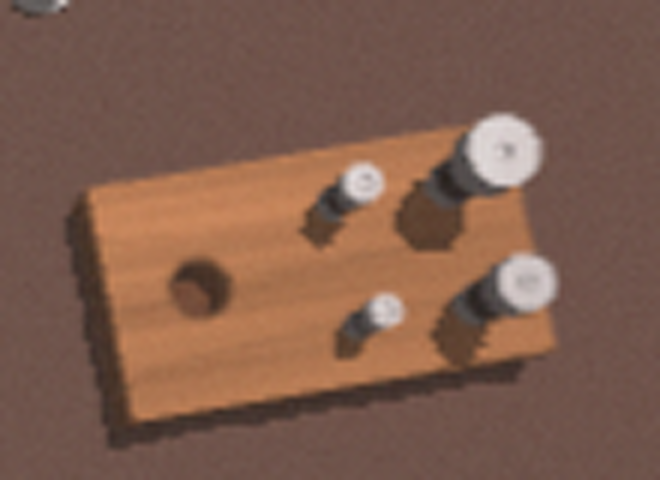

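View pics/s2.png

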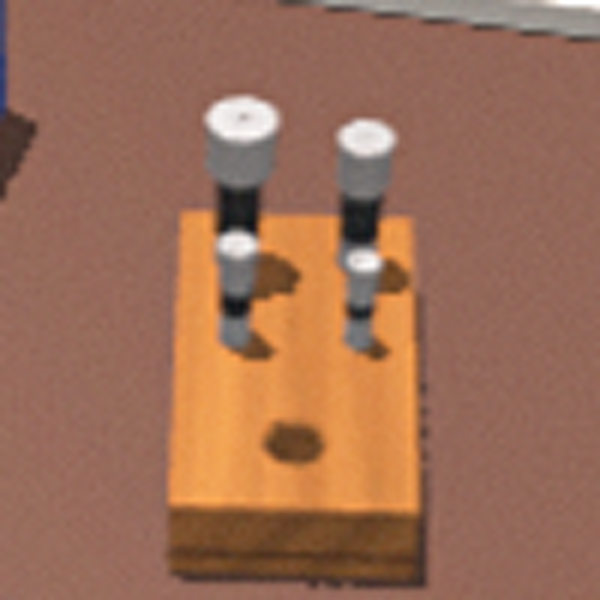

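```bash
python3 - <<'E'
from h import *
S=load('side0');T=load('top0')
def o(u,v,s,u0,v0): return ((u+.5)/s-.5+u0,(v+.5)/s-.5+v0)
for n,t,s,z in [('plug',o(214,275,4,170,140),o(365,551,4,220,160),.07),
 ('mid',o(115,275,4,170,140),o(334,677,4,220,160),.067),('small',o(317,276,4,170,140),o(393,447,4,220,160),.064),
 ('mouth',o(639,325,4,170,140),o(528,119,4,220,160),.098),
 ('knock',o(527,86,4,170,140),o(239,160,4,220,160),.11),
 ('or1',o(436,71,4,170,140),o(191,239,4,220,160),.11),
 ('or2',o(441,187,4,170,140),o(331,255,4,220,160),.11),
 ('or3',o(654,132,4,170,140),o(323,61,4,220,160),.11),
 ('pink',o(615,44,4,170,140),o(216,76,4,220,160),.11),
 ('rack',o(202,289,6,370,160),o(294,443,6,300,70),.044),
 ('rackpl',o(504,151,6,370,160),o(242,118,6,300,70),.13)]:
    print(n,atz(T,*t,z).round(4),atz(S,*s,z).round(4),'depth',P(T,*t).round(4),P(S,*s).round(4))
print(S['range_z'][150:155,330],S['range_z'].min())
E
```

```text
plug [0.5495 0.2699 0.07  ] [0.5514 0.2745 0.07  ] depth [0.5498 0.2704 0.0678] [0.5511 0.2758 0.0723]
mid [0.5501 0.3415 0.067 ] [0.5518 0.3485 0.067 ] depth [0.55   0.3412 0.0677] [0.5518 0.3484 0.0668]
small [0.5494 0.1974 0.064 ] [0.5508 0.203  0.064 ] depth [0.5491 0.197  0.0661] [0.5512 0.2013 0.0613]
mouth [ 0.5095 -0.032   0.098 ] [ 0.5134 -0.0267  0.098 ] depth [ 0.5105 -0.0323  0.0887] [ 0.514  -0.0323  0.0917]
knock [0.6771 0.0457 0.11  ] [0.6773 0.0521 0.11  ] depth [0.6772 0.0457 0.1097] [0.6769 0.0535 0.1117]
or1 [0.6882 0.1098 0.11  ] [0.6895 0.1164 0.11  ] depth [0.6869 0.1094 0.1146] [0.6902 0.1147 0.1077]
or2 [0.6048 0.1052 0.11  ] [0.6069 0.111  0.11  ] depth [0.6053 0.1054 0.1076] [0.6071 0.1103 0.109 ]
or3 [ 0.6436 -0.0433  0.11  ] [ 0.6462 -0.0376  0.11  ] depth [ 0.6436 -0.0432  0.1102] [ 0.6454 -0.0347  0.1132]
pink [ 0.7076 -0.0164  0.11  ] [ 0.7086 -0.0114  0.11  ] depth [ 0.707  -0.0163  0.112 ] [ 0.7084 -0.011   0.1105]
rack [ 0.5536 -0.2498  0.044 ] [ 0.5554 -0.2435  0.044 ] depth [ 0.5579 -0.256   0.0152] [ 0.5571 -0.2571  0.031 ]
rackpl [ 0.6039 -0.3722  0.13  ] [ 0.6061 -0.3689  0.13  ] depth [ 0.6042 -0.3728  0.1285] [ 0.6068 -0.3737  0.1263]
[1.443917  1.4447736 1.4412134 1.4401054 1.4401166] 0.0
```

>>> play_rows:
  rows:
    - [3.5,2.7,0,7]
    - [3.5,2.7,0,7]
    - [3.5,2.7,0,7]
    - [3.5,2.7,0,7]
    - [3.5,2.7,0,7]
    - [3.5,2.7,0,7]
    - [3.5,2.7,0,7]
    - [2,4,0,7]
    - [2,4,0,7]
    - [2,4,0,6.7]
  hand: 100

```text
t: 1.1
tcp_pos: [0.5051, -0.2284, 0.2307]
orientation: [-0.501, 0.501, -0.499, 0.498]
wrist_force: [1.6, -0.4, 0.2]
width: 0.0855
```

>>> play_rows:
  rows:
    - [0.4,4.9,0,0]
    - [0.4,4.9,0,0]
    - [0.4,4.9,0,0]
    - [0.4,4.9,0,0]
    - [0.4,4.9,0,0]
    - [0.4,4.9,0,0]
    - [0.5,4.9,0,0]
    - [0.5,4.9,0,0]
    - [0.5,4.9,0,0]
    - [0.5,4.9,-4,0]

```text
t: 2.1
tcp_pos: [0.5508, 0.2536, 0.2034]
orientation: [0.504, -0.497, 0.498, -0.501]
wrist_force: [0.9, 0.5, 0.7]
width: 0.0852
```

>>> play_rows:
  rows:
    - [0,0.5,-2,0]
    - [0,0,0,0]
    - [0,0,0,0]

```text
t: 2.4
tcp_pos: [0.5471, 0.254, 0.1793]
orientation: [-0.499, 0.501, -0.5, 0.5]
wrist_force: [0.0, -0.7, -0.0]
width: 0.0851
```

```bash
python3 - <<'E'
from h import *
print(robot.sense()['tcp_pos'])
c=snap('side','side1');crop(c,260,180,400,340,5,'s3')
c=snap('top','top1');crop(c,170,140,290,260,5,'t3')
E
```

```text
[0.54709814 0.2540188  0.17925804]
```

View pics/s3.png

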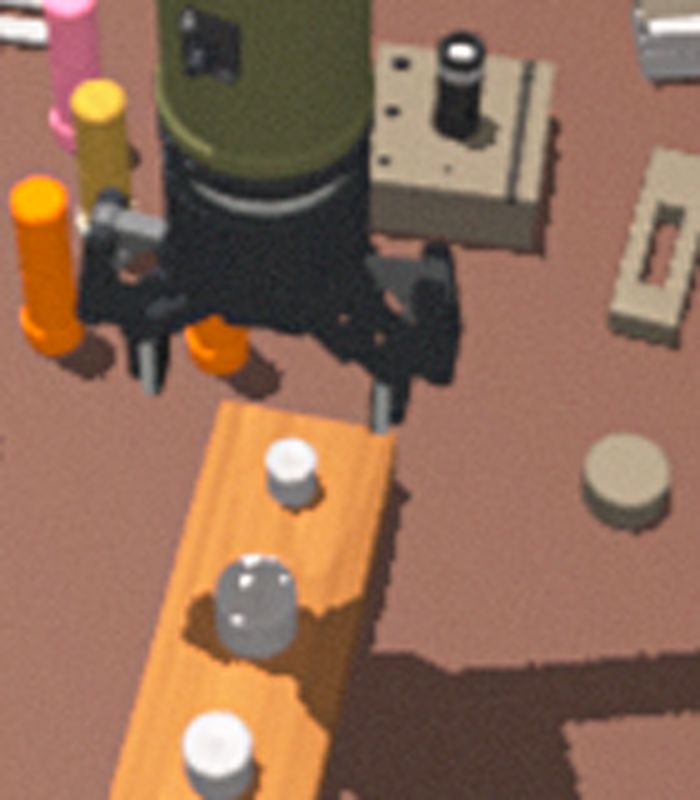

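View pics/t3.png

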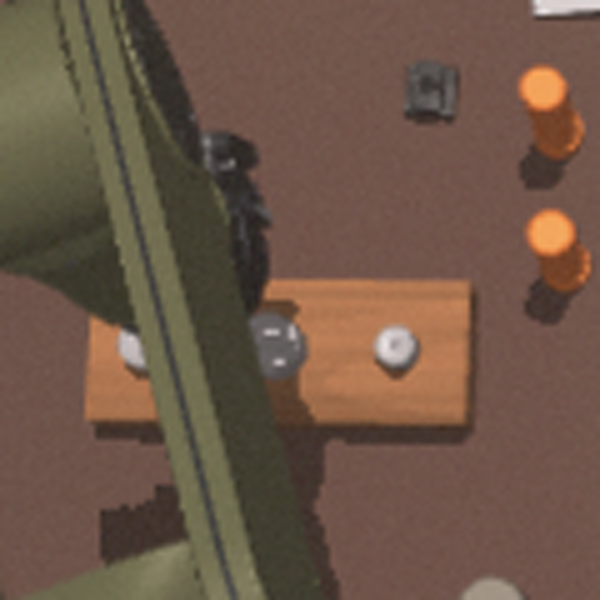

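```bash
python3 - <<'E'
from h import *
S=load('side1')
for uv in [(149,388),(380,430)]:
    u,v=(uv[0]+.5)/5-.5+260,(uv[1]+.5)/5-.5+180
    print(atz(S,u,v,.192).round(4),P(S,u,v-2).round(4))
E
```

```text
[0.5974 0.2612 0.192 ] [0.5947 0.2689 0.2111]
[0.5027 0.2617 0.192 ] [0.5024 0.265  0.2042]
```

>>> play_rows:
  rows:
    - [0.2,1.8,-3,0]
    - [0,0,-3,0]
    - [0,0,-3,0]
    - [0,0,-2,0]
    - [0,0,0,0]
    - [0,0,0,0]

```text
t: 3.1
tcp_pos: [0.5507, 0.2718, 0.0711]
orientation: [-0.5, 0.499, -0.5, 0.5]
wrist_force: [1.2, 0.1, 0.1]
width: 0.0854
```

>>> play_rows:
  rows:
    - [-0.1,0,-1.3,0]
    - [0,0,-1.2,0]
    - [0,0,0,0]

```text
t: 3.4
tcp_pos: [0.5475, 0.2718, 0.0435]
orientation: [-0.499, 0.501, -0.5, 0.5]
wrist_force: [-1.0, -0.2, 0.7]
width: 0.0851
```

```bash
python3 - <<'E'
from h import *
print(robot.sense()['tcp_pos'])
c=snap('side','side2');crop(c,260,220,360,340,6,'s4')
E
```

```text
[0.54753168 0.27182772 0.04350037]
```

View pics/s4.png

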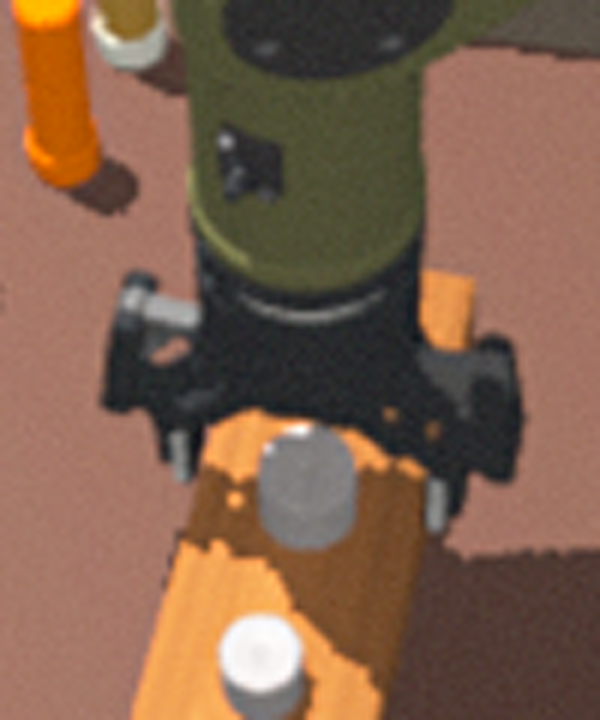

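>>> play_rows:
  rows:
    - [0,0.2,0.3,0]
    - [0,0,0,0]

```text
t: 3.65
tcp_pos: [0.5493, 0.275, 0.0486]
orientation: [0.501, -0.5, 0.5, -0.5]
wrist_force: [0.7, 0.2, -0.3]
width: 0.0855
```

>>> play_rows:
  rows:
    - [0,0,0,0]
    - [0,0,0,0]
    - [0,0,0,0]
    - [0,0,0,0]
    - [0,0,0,0]
    - [0,0,0,0]
  hand: 0
  grip_force: 30

```text
t: 4.25
tcp_pos: [0.5489, 0.2745, 0.0481]
orientation: [0.5, -0.5, 0.5, -0.5]
wrist_force: [0.1, -1.0, 2.9]
width: 0.035
```

>>> play_rows:
  rows:
    - [0,0,2,0]
    - [0,0,4,0]
    - [0,0,4.5,0]
    - [0,0,4.5,0]
    - [-0.4,-3,0,0]
    - [-0.4,-4,0,0]
    - [-0.4,-4,0,0]
    - [-0.4,-4,0,0]
    - [-0.4,-4,0,0]
    - [-0.4,-4,0,0]

```text
t: 5.25
tcp_pos: [0.5236, 0.043, 0.1971]
orientation: [-0.5, 0.501, -0.5, 0.499]
wrist_force: [-0.1, -0.3, -1.7]
width: 0.0345
```

>>> play_rows:
  rows:
    - [-0.4,-3,0,0]
    - [-0.4,-2.3,0,0]
    - [-0.4,-2,0,0]
    - [-0.3,0,0,0]
    - [0,0,-2,0]
    - [0,0,0,0]
    - [0,0,0,0]

```text
t: 5.95
tcp_pos: [0.5089, -0.0279, 0.1772]
orientation: [-0.5, 0.501, -0.5, 0.499]
wrist_force: [-0.1, -0.9, -2.0]
width: 0.0348
```

```bash
python3 - <<'E'
from h import *
print(robot.sense()['tcp_pos'],robot.sense()['wrist_force'])
c=snap('side','side3');crop(c,300,130,400,240,6,'s5')
c=snap('top','top3');crop(c,280,170,380,270,6,'t5')
print(robot.sense()['tcp_pos'],robot.sense()['wrist_force'])
E
```

```text
[ 0.50889451 -0.02788303  0.17724801] [-0.07043552 -0.85232056 -2.02798862]
[ 0.51004271 -0.02804375  0.17815781] [ 0.33123633 -1.07563511 -2.28083171]
```

View pics/s5.png

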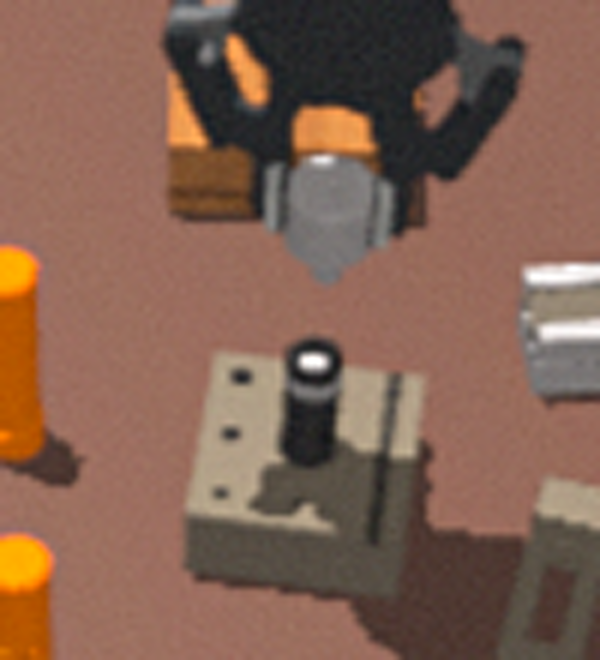

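View pics/t5.png

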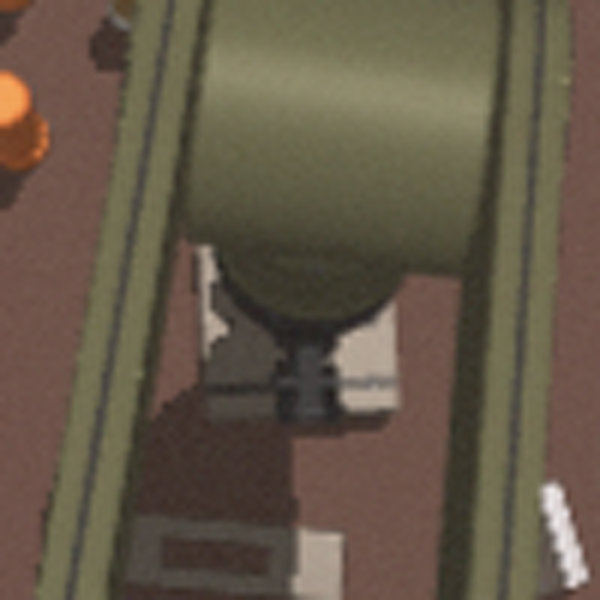

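```bash
cat >> h.py <<'E'
def proj(c,X):
    X=np.atleast_2d(np.asarray(X,float))
    p=(X-np.asarray(c['origin']))@R(c['rotation']); p=p*[1,-1,-1]
    K=np.array([[c['fx'],0,c['cx']],[0,c['fy'],c['cy']],[0,0,1]],float)
    return cv2.projectPoints(p,np.zeros(3),np.zeros(3),K,np.array([c['k1'],0,0,0,0],float))[0][:,0]
def circ(x,y,z,r,n=60):
    a=np.linspace(0,2*np.pi,n);return np.c_[x+r*np.cos(a),y+r*np.sin(a),0*a+z]
def overlay(c,circles,u0,v0,u1,v1,s,name):
    im=cv2.cvtColor(c['color'],cv2.COLOR_RGB2BGR)[v0:v1,u0:u1]
    im=cv2.resize(im,None,fx=s,fy=s,interpolation=cv2.INTER_CUBIC)
    for k,(x,y,z,r) in enumerate(circles):
        p=(proj(c,circ(x,y,z,r))-[u0,v0]+.5)*s-.5
        cv2.polylines(im,[np.round(p*8).astype(int)],True,[(0,255,255),(0,255,0),(255,0,255),(255,255,0)][k%4],1,cv2.LINE_AA,3)
    cv2.imwrite(f'pics/{name}.png',im)
def plugc(x,y,z): return [(x,y,z+.03,.018),(x,y,z,.018),(x,y,z-.021,.0055)]
E
python3 - <<'E'
from h import *
c=load('side3')
overlay(c,plugc(.512,-.024,.170)+[(.5134,-.0267,.098,.0075),(.5134,-.0267,.098,.012)],310,130,380,210,10,'o1')
E
```

```text
(no output)
```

View pics/o1.png

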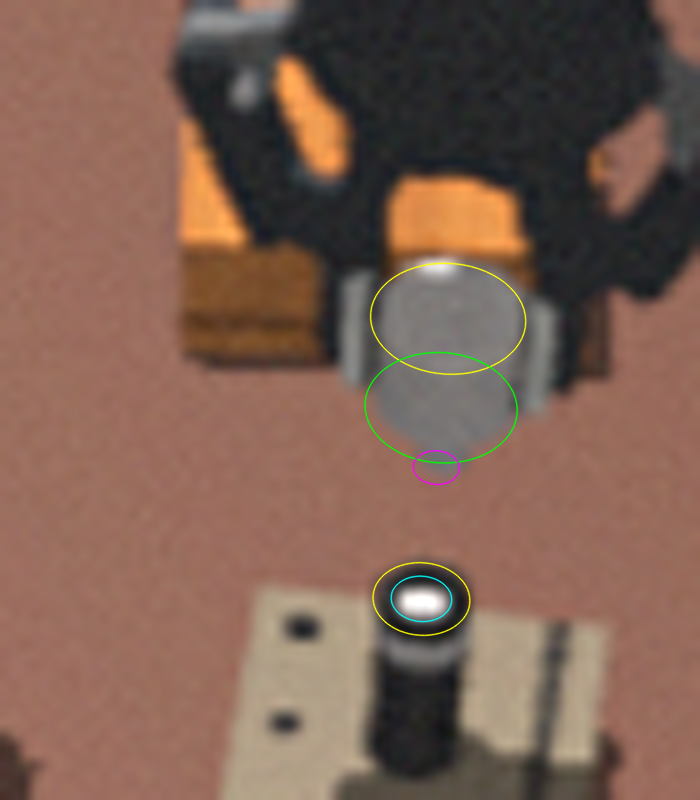

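```bash
python3 - <<'E'
from h import *
c=load('side3')
overlay(c,plugc(.5105,-.0275,.170)+[(.5132,-.0269,.098,.0075),(.5132,-.0269,.098,.012)],318,150,368,200,14,'o2')
E
```

```text
(no output)
```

View pics/o2.png

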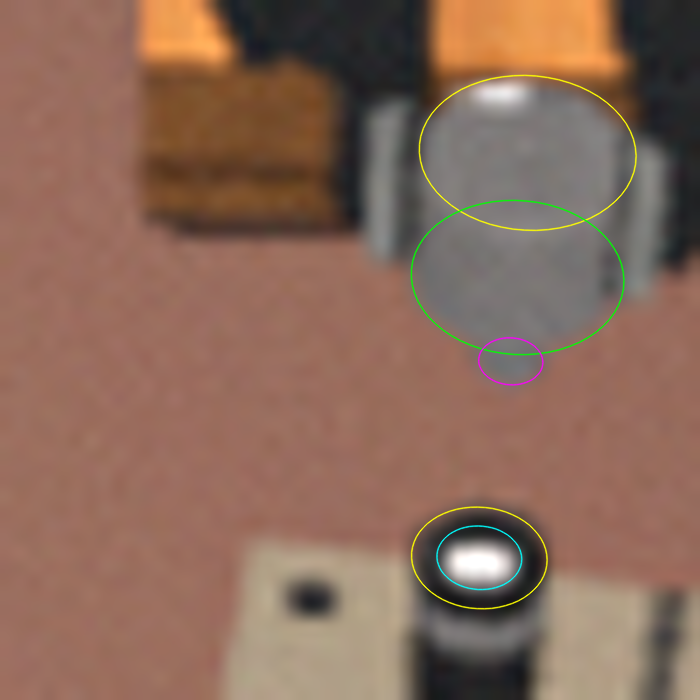

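>>> play_rows:
  rows:
    - [0.27,0.05,-2,0]
    - [0,0,-2.2,0]
    - [0,0,0,0]
    - [0,0,0,0]

```text
t: 6.45
tcp_pos: [0.5125, -0.0278, 0.1362]
orientation: [-0.5, 0.5, -0.5, 0.5]
wrist_force: [0.3, 0.9, -2.1]
width: 0.0352
```

```bash
python3 - <<'E'
from h import *
print(robot.sense()['tcp_pos'],robot.sense()['wrist_force'])
c=snap('side','side4')
z=robot.sense()['tcp_pos'][2]-.0075
print(robot.sense()['tcp_pos'])
overlay(c,[],320,160,370,220,13,'o3')
overlay(c,plugc(.5132,-.0268,z)+[(.5132,-.0269,.098,.0075),(.5132,-.0269,.098,.012)],320,160,370,220,13,'o4')
E
```

```text
[ 0.51251167 -0.02778555  0.13616804] [ 0.32233842  0.89628446 -2.11652077]
[ 0.51317408 -0.02795802  0.13674489]
```

View pics/o3.png

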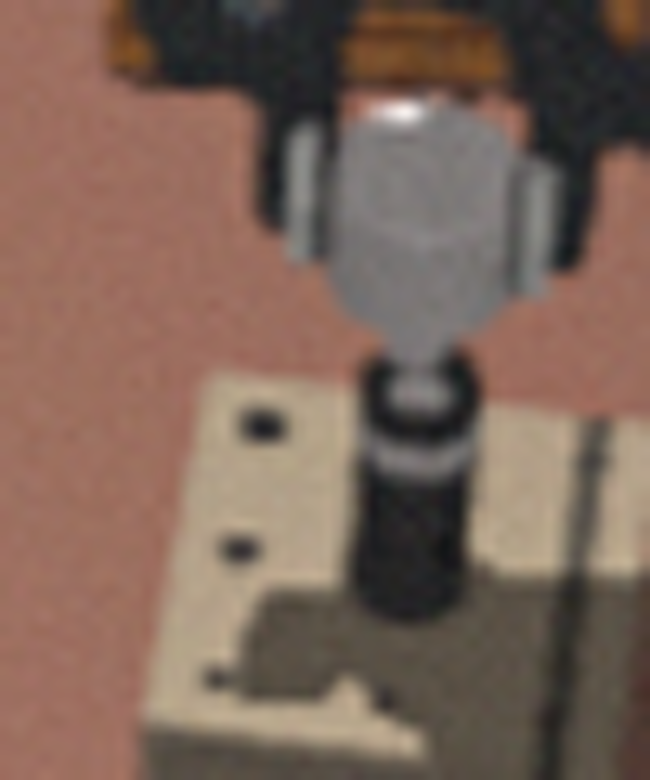

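View pics/o4.png

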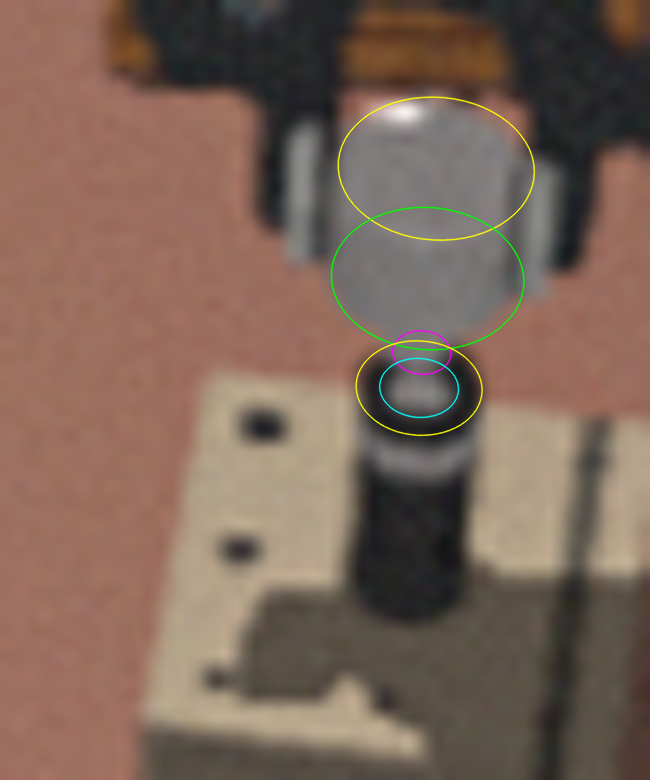

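>>> play_rows:
  rows:
    - [-0.05,0.08,-0.5,0]
    - [0,0,-0.5,0]
    - [0,0,-0.3,0]
    - [0,0,0,0]

```text
t: 6.9
tcp_pos: [0.5115, -0.0273, 0.1225]
orientation: [-0.5, 0.5, -0.5, 0.5]
wrist_force: [-0.3, -0.6, -2.1]
width: 0.0344
```

```bash
python3 - <<'E'
from h import *
a=robot.sense();c=snap('side','side5');b=robot.sense()
print(a['tcp_pos'],a['wrist_force'],b['tcp_pos'],b['wrist_force'])
overlay(c,[],320,160,370,220,13,'o5')
overlay(c,plugc(.5132,-.0268,.1155)+[(.5132,-.0269,.098,.0075),(.5132,-.0269,.098,.012)],320,160,370,220,13,'o6')
E
```

```text
[ 0.51147404 -0.02728145  0.12250691] [-0.25145401 -0.6481976  -2.07114652] [ 0.51145381 -0.02729885  0.12253272] [-0.51363673 -0.06460201 -1.96337124]
```

View pics/o5.png

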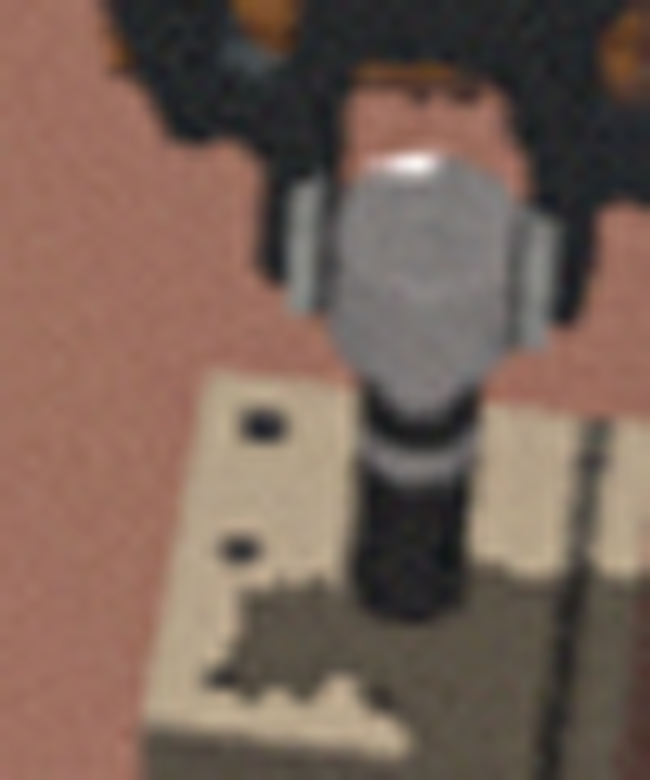

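View pics/o6.png

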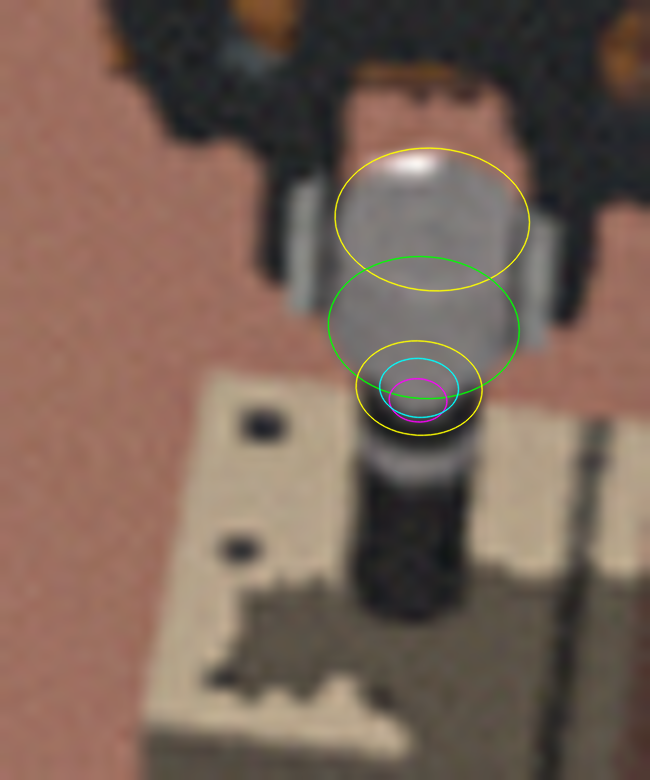

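>>> play_rows:
  rows:
    - [0,0,-0.3,0]
    - [0,0,0,0]

```text
t: 7.15
tcp_pos: [0.5114, -0.0273, 0.1193]
orientation: [-0.5, 0.5, -0.5, 0.5]
wrist_force: [-0.2, -0.6, -2.4]
width: 0.0349
```

>>> play_rows:
  rows:
    - [0,0,-0.2,0]
    - [0,0,0,0]

```text
t: 7.35
tcp_pos: [0.5116, -0.0273, 0.1175]
orientation: [-0.5, 0.5, -0.5, 0.5]
wrist_force: [-0.8, -0.3, -2.0]
width: 0.0348
```

>>> play_rows:
  rows:
    - [0,0,-0.2,0]
    - [0,0,0,0]

```text
t: 7.55
tcp_pos: [0.5117, -0.0273, 0.1155]
orientation: [-0.5, 0.5, -0.5, 0.5]
wrist_force: [0.4, -0.4, -2.7]
width: 0.0346
```

>>> play_rows:
  rows:
    - [0,0,-0.2,0]
    - [0,0,0,0]

```text
t: 7.75
tcp_pos: [0.5117, -0.0273, 0.1136]
orientation: [-0.5, 0.5, -0.5, 0.5]
wrist_force: [-0.0, 0.3, -2.6]
width: 0.035
```

```bash
python3 - <<'E'
from h import *
a=robot.sense();c=snap('side','side6');b=robot.sense()
print(a['tcp_pos'],a['wrist_force'],b['tcp_pos'],b['wrist_force'])
overlay(c,[],320,160,370,220,13,'o7')
overlay(c,plugc(.5132,-.0268,.106)+[(.5132,-.0269,.098,.0075),(.5132,-.0269,.098,.012)],320,160,370,220,13,'o8')
E
```

```text
[ 0.51167993 -0.0272748   0.11355894] [-0.03927595  0.30161412 -2.63794018] [ 0.51176742 -0.02726774  0.11362014] [ 0.30089609 -1.06721488 -2.00662409]
```

View pics/o7.png

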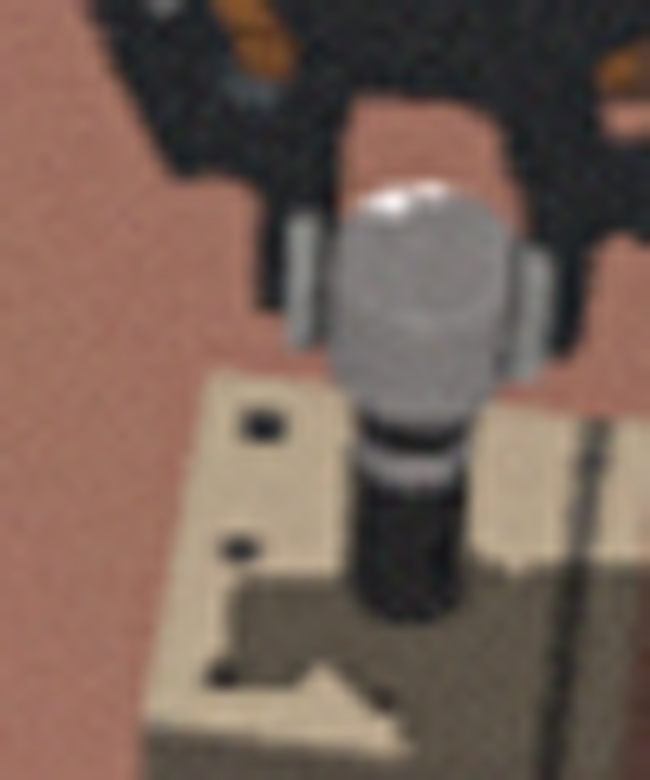

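View pics/o8.png

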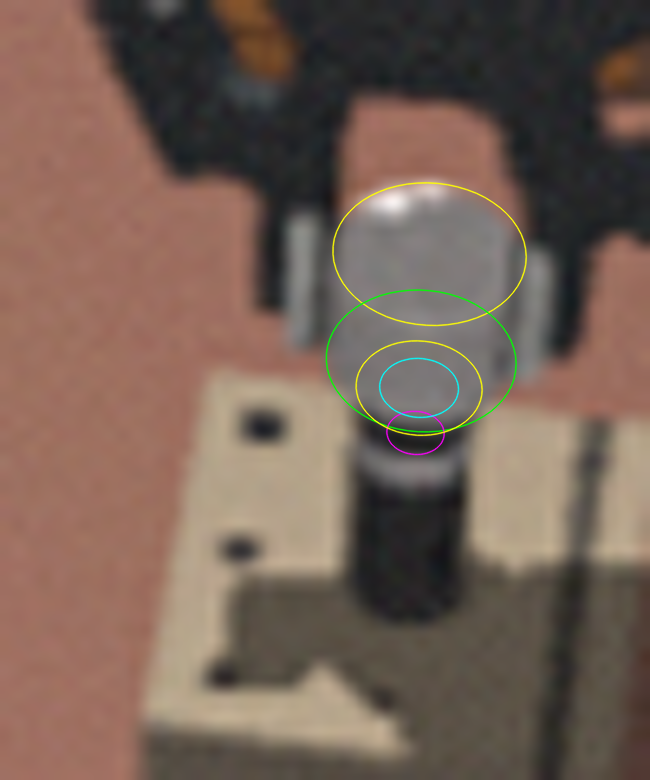

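>>> play_rows:
  rows:
    - [0,0,-0.2,0]
    - [0,0,0,0]

```text
t: 8.0
tcp_pos: [0.5118, -0.0273, 0.1116]
orientation: [-0.5, 0.5, -0.5, 0.5]
wrist_force: [1.0, 0.2, -2.2]
width: 0.0345
```

>>> play_rows:
  rows:
    - [0,0,-0.1,0]
    - [0,0,0,0]

```text
t: 8.2
tcp_pos: [0.512, -0.0274, 0.1108]
orientation: [0.5, -0.5, 0.5, -0.5]
wrist_force: [-0.2, 0.1, -1.7]
width: 0.0351
```

>>> play_rows:
  rows:
    - [0,0,-0.05,0]
    - [0,0,0,0]
    - [0,0,0,0]

```text
t: 8.5
tcp_pos: [0.5121, -0.0274, 0.1105]
orientation: [0.5, -0.5, 0.5, -0.5]
wrist_force: [0.3, -0.3, 2.2]
width: 0.0349
```

>>> play_rows:
  rows:
    - [0,0,0,0]
    - [0,0,0,0]
    - [0,0,0,0]
    - [0,0,0,0]
    - [0,0,0,0]
  hand: 75

```text
t: 9.0
tcp_pos: [0.5119, -0.0272, 0.1103]
orientation: [0.5, -0.5, 0.5, -0.5]
wrist_force: [-0.0, -0.3, 0.2]
width: 0.0639
```

```bash
python3 - <<'E'
from h import *
a=robot.sense();c=snap('side','side7');print(a['tcp_pos'],a['wrist_force'])
overlay(c,plugc(.5132,-.0268,.102)+[(.5132,-.0269,.098,.0075),(.5132,-.0269,.098,.012)],320,160,370,220,13,'o9')
overlay(c,[],320,160,370,220,13,'o9b')
E
```

```text
[ 0.51187077 -0.02724615  0.11026037] [-0.02679117 -0.349903    0.21152218]
```

View pics/o9.png

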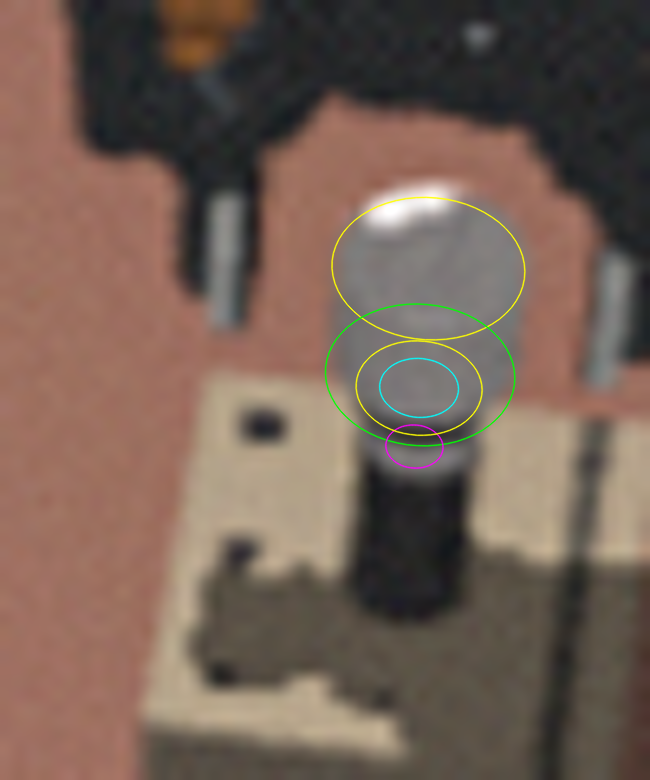

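View pics/o9b.png

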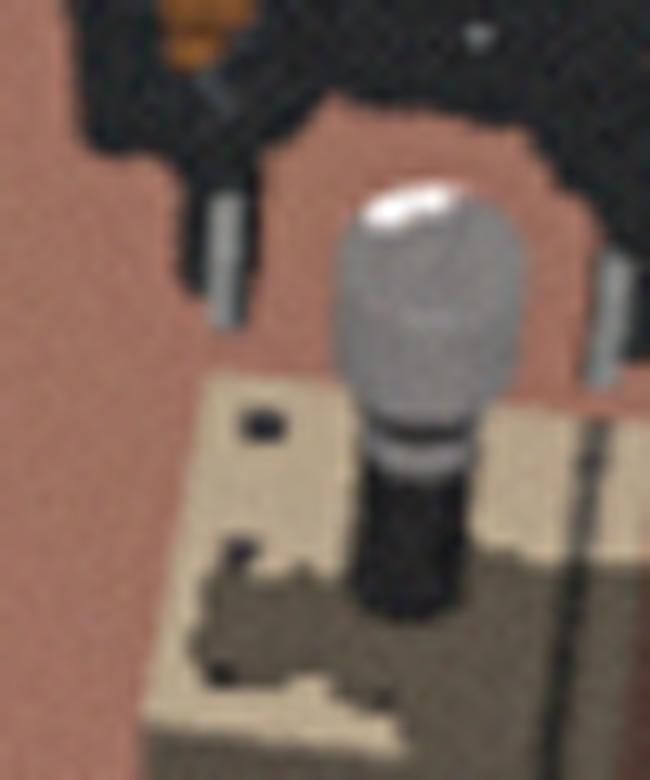

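>>> play_rows:
  rows:
    - [0,0,0.3,0]
    - [0,0,1,0]
    - [0,0,2,0]
    - [0,0,4,0]
    - [0,0,4,0]
    - [1,2,0,2]
    - [3,2,0,2]
    - [4,2,0,2]
    - [4,1,0,2]
    - [3,0,0,2]
  hand: 100

```text
t: 10.05
tcp_pos: [0.6642, 0.0446, 0.2244]
orientation: [0.543, -0.542, 0.453, -0.454]
wrist_force: [0.4, 0.2, -0.6]
width: 0.0854
```

```bash
python3 - <<'E'
from h import *
a=robot.sense();c=snap('side','side8');t=snap('top','top8');print(a['tcp_pos'],a['wrist_force'])
overlay(c,plugc(.5132,-.0268,.102)+[(.5132,-.0269,.098,.0075),(.5132,-.0269,.098,.012)],320,160,370,220,13,'p1')
overlay(c,[],240,150,400,270,5,'p2')
overlay(t,[],270,130,390,250,5,'p3')
E
```

```text
[0.66423914 0.04460097 0.22441477] [ 0.35423527  0.22609994 -0.56780669]
```

View pics/p1.png

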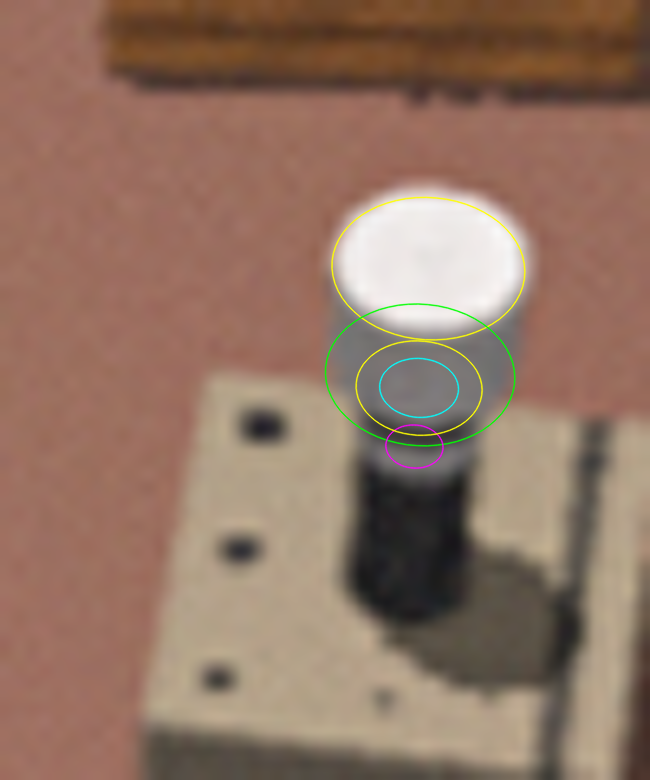

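View pics/p2.png

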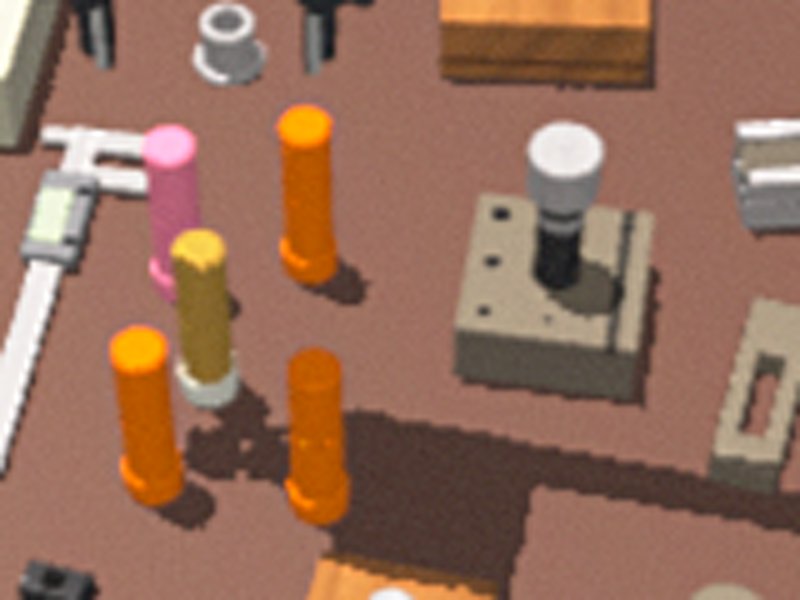

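View pics/p3.png

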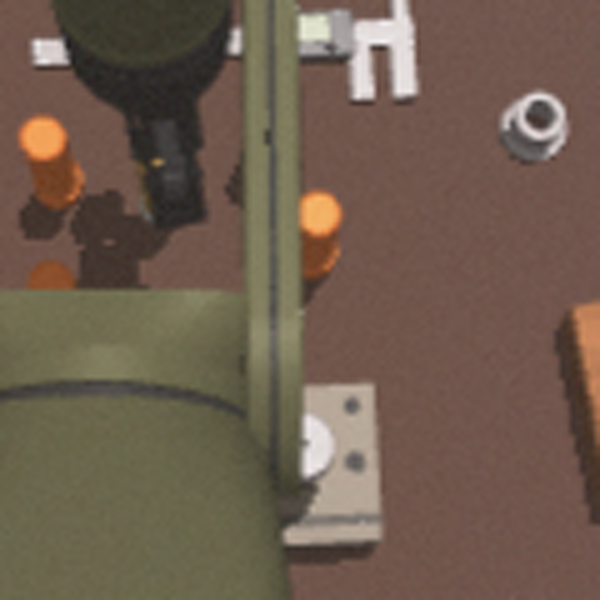

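>>> play_rows:
  rows:
    - [1.2,0.5,-3,5]
    - [0,0,-4,0]
    - [0,0,-2,0]
    - [0,0,0,0]

```text
t: 10.55
tcp_pos: [0.6702, 0.0476, 0.1299]
orientation: [-0.559, 0.563, -0.433, 0.428]
wrist_force: [-1.0, -0.2, 0.0]
width: 0.0853
```

```bash
python3 - <<'E'
from h import *
a=robot.sense();c=snap('side','side9');print(a['tcp_pos'],R(a['orientation']).round(3))
overlay(c,[],250,130,350,250,6,'p4')
E
```

```text
[0.67021311 0.04757477 0.12991365] [[ 0.259 -0.008  0.966]
 [-0.966 -0.     0.259]
 [-0.002 -1.    -0.008]]
```

View pics/p4.png

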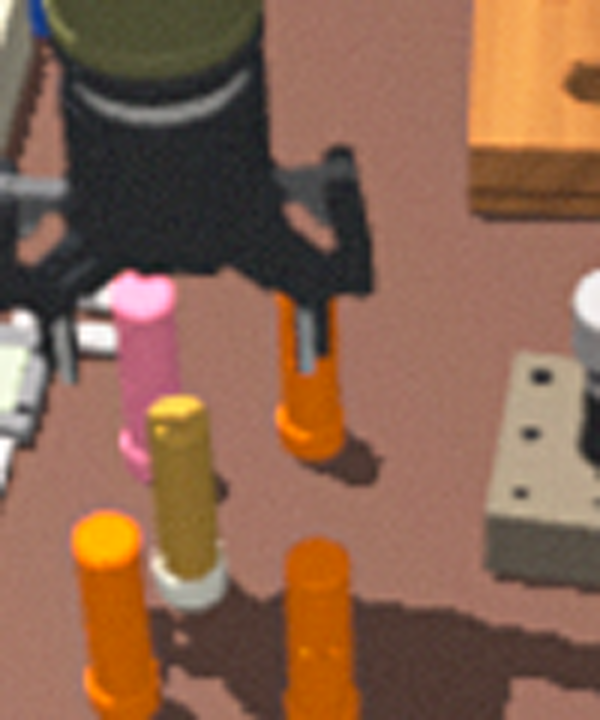

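```bash
python3 - <<'E'
from h import *
c=load('side9')
o=lambda u,v:((u+.5)/6-.5+250,(v+.5)/6-.5+130)
print(atz(c,*o(69,380),.143),atz(c,*o(308,372),.143),atz(c,*o(188.5,376),.143),atz(c,*o(180,409),.11))
E
```

```text
[0.71577178 0.0675709  0.143     ] [0.62500393 0.04424408 0.143     ] [0.67043664 0.05591866 0.143     ] [0.67830248 0.0462494  0.11      ]
```

>>> play_rows:
  rows:
    - [0.5,0.4,0,0]
    - [0,0,-2.5,0]
    - [0,0,0,0]
    - [0,0,0,0]

```text
t: 11.0
tcp_pos: [0.6794, 0.0518, 0.1097]
orientation: [0.561, -0.561, 0.43, -0.431]
wrist_force: [0.3, 0.7, 0.3]
width: 0.0857
```

```bash
python3 - <<'E'
from h import *
a=robot.sense();c=snap('side','side10');print(a['tcp_pos'],a['wrist_force'])
overlay(c,[],250,150,320,250,8,'p5')
E
```

```text
[0.67944452 0.05184323 0.10973493] [0.25297262 0.67230138 0.33399714]
```

View pics/p5.png

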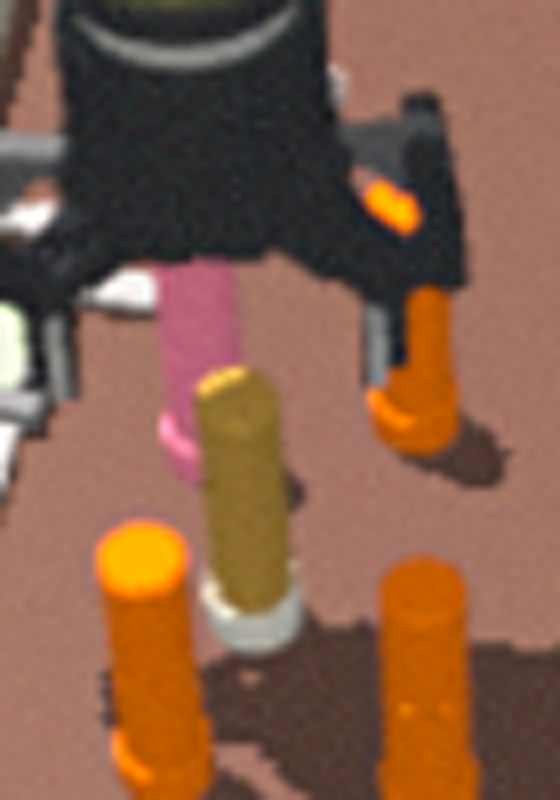

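```bash
python3 - <<'E'
from h import *
c=load('side10')
o=lambda u,v:((u+.5)/8-.5+250,(v+.5)/8-.5+150)
print(atz(c,*o(220,388),.123),atz(c,*o(238,399),.11), robot.sense()['tcp_pos'])
overlay(c,[(.677,.051,.11,.013),(.677,.051,.018,.015),(.677,.051,.0,.015)],250,150,320,250,8,'p6')
E
```

```text
[0.68044202 0.05900457 0.123     ] [0.67759924 0.05156099 0.11      ] [0.67985336 0.05182568 0.11008467]
```

View pics/p6.png

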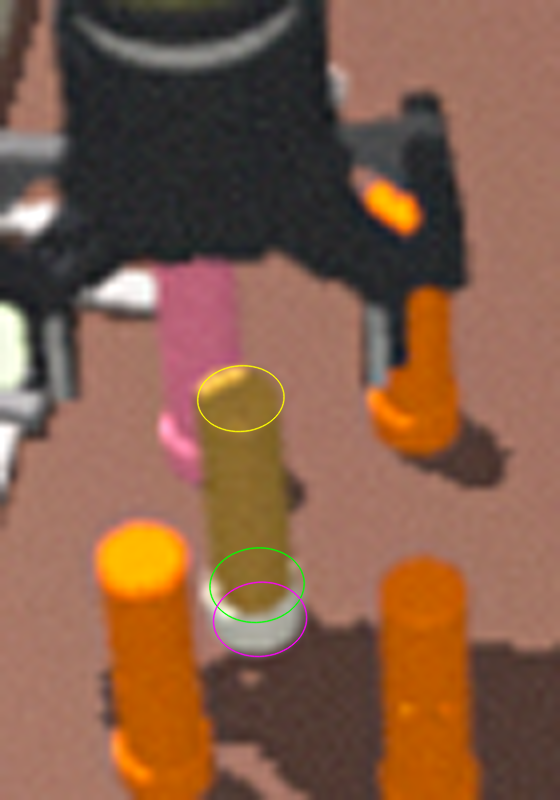

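>>> play_rows:
  rows:
    - [-0.5,0.2,-1,0]
    - [0,0,-2.5,0]
    - [0,0,-2,0]
    - [0,0,0,0]
    - [0,0,0,0]

```text
t: 11.55
tcp_pos: [0.6736, 0.0538, 0.0534]
orientation: [-0.561, 0.561, -0.43, 0.43]
wrist_force: [-0.4, 0.4, 0.7]
width: 0.0853
```

```bash
python3 - <<'E'
from h import *
a=robot.sense();c=snap('side','side11');print(a['tcp_pos'],a['wrist_force'])
overlay(c,[],250,150,320,250,8,'p7')
E
```

```text
[0.67363825 0.05380493 0.05339171] [-0.40585705  0.36294748  0.74327511]
```

View pics/p7.png

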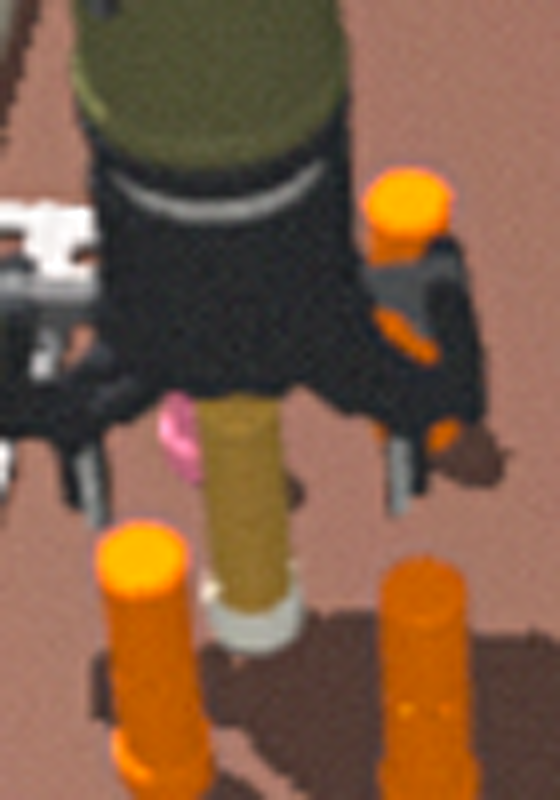

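>>> play_rows:
  rows:
    - [0,0,0,0]
    - [0,0,0,0]
    - [0,0,0,0]
    - [0,0,0,0]
    - [0,0,0,0]
    - [0,0,0,0]
    - [0,0,0,0]
  hand: 0
  grip_force: 80

```text
t: 12.3
tcp_pos: [0.6745, 0.0538, 0.054]
orientation: [0.561, -0.561, 0.43, -0.431]
wrist_force: [-0.6, 0.2, 4.6]
width: 0.0244
```

```bash
python3 - <<'E'
from h import *
a=robot.sense();c=snap('side','side12');print(a['tcp_pos'],a['wrist_force'])
overlay(c,[],250,150,320,250,8,'p8')
E
```

```text
[0.67453095 0.05376366 0.05397116] [-0.62232739  0.15007925  4.61256658]
```

View pics/p8.png

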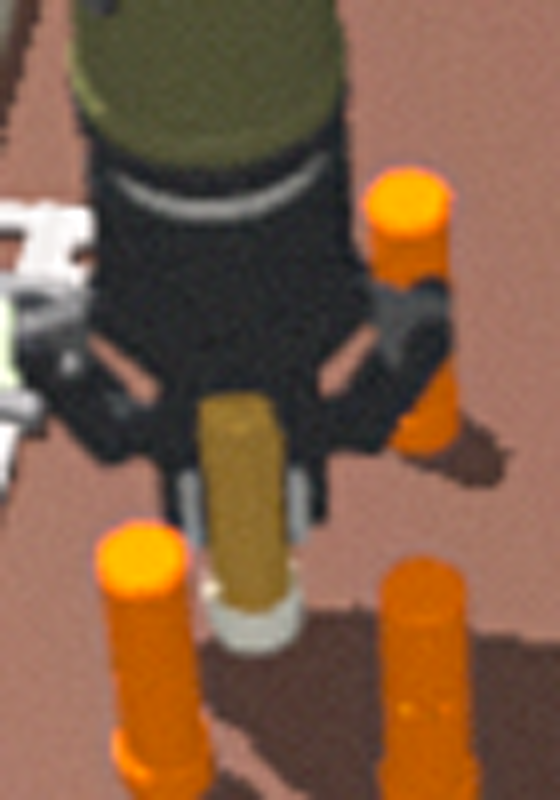

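>>> play_rows:
  rows:
    - [0,0,2,0]
    - [0,0,4,0]
    - [0,0,4,0]
    - [0,0,4,0]
    - [0,0,4,0]
    - [-4,-2,0,0]
    - [-4,-2,0,0]
    - [-4,-2,0,0]
    - [-4,-2,0,0]
    - [-0.2,-0.1,0,0]

```text
t: 13.35
tcp_pos: [0.5033, -0.0284, 0.2311]
orientation: [-0.558, 0.563, -0.434, 0.428]
wrist_force: [1.0, 1.0, -3.9]
width: 0.0244
```

>>> play_rows:
  rows:
    - [0,0,-1,0]
    - [0,0,0,0]
    - [0,0,0,0]

```text
t: 13.65
tcp_pos: [0.5125, -0.0269, 0.2223]
orientation: [-0.561, 0.561, -0.431, 0.43]
wrist_force: [-0.6, 0.1, -3.7]
width: 0.0242
```

```bash
python3 - <<'E'
from h import *
a=robot.sense();c=snap('side','side13');print(a['tcp_pos'],a['wrist_force'])
z=a['tcp_pos'][2]-.054
overlay(c,[],310,120,380,220,8,'p9')
overlay(c,[(.515,-.0303,z,.015),(.515,-.0303,z+.018,.015),(.515,-.0303,z+.11,.013),(.5135,-.028,.132,.018)],310,120,380,220,8,'q1')
E
```

```text
[ 0.51251666 -0.02689668  0.22228235] [-0.58914548  0.12105399 -3.74834816]
```

View pics/p9.png

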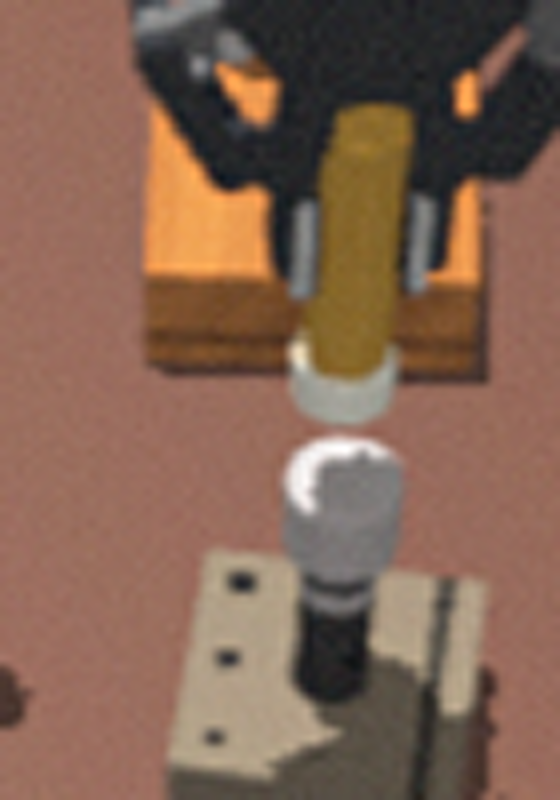

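View pics/q1.png

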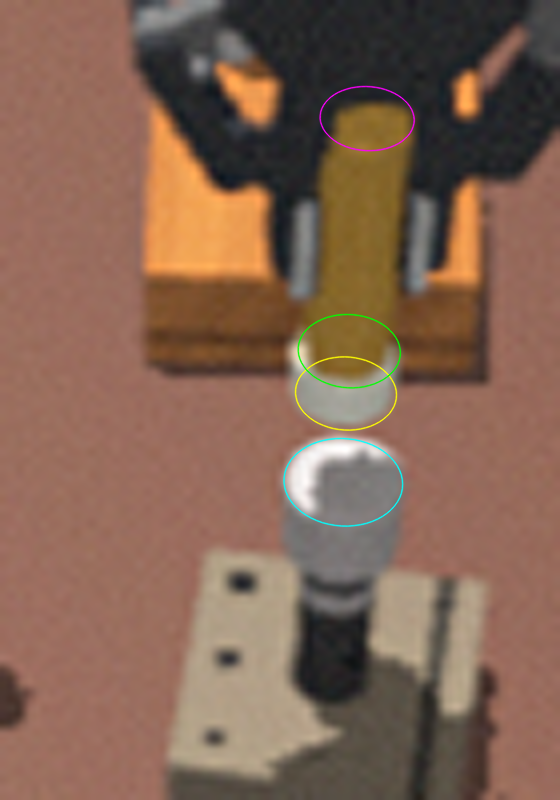

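>>> play_rows:
  rows:
    - [-0.15,0.3,-1.3,0]
    - [0,0,-1.2,0]
    - [0,0,0,0]
    - [0,0,0,0]

```text
t: 14.1
tcp_pos: [0.5105, -0.0241, 0.1978]
orientation: [-0.561, 0.561, -0.431, 0.43]
wrist_force: [0.2, 0.6, -2.9]
width: 0.0245
```

```bash
python3 - <<'E'
from h import *
a=robot.sense();c=snap('side','side14');print(a['tcp_pos'],a['wrist_force'])
overlay(c,[],310,120,380,220,8,'q2')
E
```

```text
[ 0.51047435 -0.02413255  0.19777856] [ 0.23275045  0.62471665 -2.8647982 ]
```

View pics/q2.png

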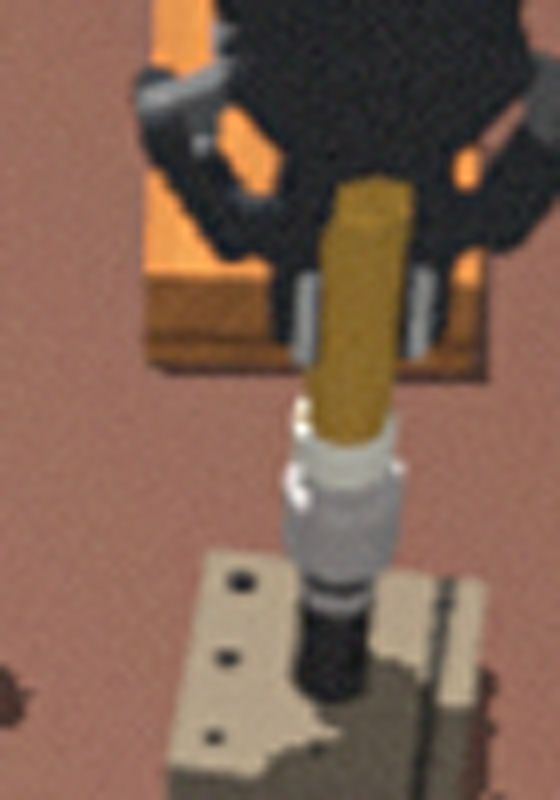

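>>> play_rows:
  rows:
    - [0,0,-0.3,0]
    - [0,0,-0.3,0]
    - [0,0,0,0]

```text
t: 14.45
tcp_pos: [0.5101, -0.0243, 0.192]
orientation: [-0.561, 0.561, -0.43, 0.43]
wrist_force: [-1.0, -0.3, -3.6]
width: 0.0242
```

>>> play_rows:
  rows:
    - [0,0,-0.15,0]
    - [0,0,0,0]

```text
t: 14.65
tcp_pos: [0.5103, -0.0243, 0.1907]
orientation: [-0.561, 0.561, -0.43, 0.43]
wrist_force: [-0.2, 0.5, -3.8]
width: 0.0242
```

>>> play_rows:
  rows:
    - [0,0,-0.1,0]
    - [0,0,0,0]

```text
t: 14.85
tcp_pos: [0.5103, -0.0243, 0.1897]
orientation: [-0.561, 0.561, -0.43, 0.43]
wrist_force: [0.3, -0.5, -3.0]
width: 0.0244
```

>>> play_rows:
  rows:
    - [0,0,-0.1,0]
    - [0,0,0,0]

```text
t: 15.05
tcp_pos: [0.5103, -0.0243, 0.1887]
orientation: [-0.561, 0.561, -0.43, 0.43]
wrist_force: [0.4, -0.7, -3.6]
width: 0.024
```

>>> play_rows:
  rows:
    - [0,0,-0.1,0]
    - [0,0,0,0]

```text
t: 15.25
tcp_pos: [0.5103, -0.0243, 0.1876]
orientation: [-0.561, 0.561, -0.43, 0.43]
wrist_force: [-0.5, -0.6, -2.9]
width: 0.0241
```

>>> play_rows:
  rows:
    - [0,0,-0.07,0]
    - [0,0,0,0]

```text
t: 15.45
tcp_pos: [0.5103, -0.0243, 0.187]
orientation: [-0.561, 0.561, -0.43, 0.43]
wrist_force: [-0.2, 0.3, -3.5]
width: 0.0246
```

>>> play_rows:
  rows:
    - [0,0,-0.07,0]
    - [0,0,0,0]

```text
t: 15.65
tcp_pos: [0.5103, -0.0243, 0.1863]
orientation: [-0.561, 0.561, -0.43, 0.43]
wrist_force: [-0.2, -0.0, -2.6]
width: 0.0242
```

>>> play_rows:
  rows:
    - [0,0,-0.05,0]
    - [0,0,0,0]

```text
t: 15.85
tcp_pos: [0.5104, -0.0243, 0.186]
orientation: [0.561, -0.561, 0.43, -0.43]
wrist_force: [0.2, -0.1, -3.1]
width: 0.0245
```

>>> play_rows:
  rows:
    - [0,0,-0.05,0]
    - [0,0,0,0]

```text
t: 16.05
tcp_pos: [0.5105, -0.0243, 0.1856]
orientation: [0.561, -0.561, 0.43, -0.43]
wrist_force: [0.1, -0.4, -0.3]
width: 0.0247
```

>>> play_rows:
  rows:
    - [0,0,-0.05,0]
    - [0,0,0,0]

```text
t: 16.25
tcp_pos: [0.5107, -0.0243, 0.1853]
orientation: [0.561, -0.561, 0.43, -0.431]
wrist_force: [-1.0, 0.1, 1.4]
width: 0.0245
```

>>> play_rows:
  rows:
    - [0,0,-0.1,0]
    - [0,0,0,0]

```text
t: 16.45
tcp_pos: [0.5108, -0.0244, 0.1845]
orientation: [0.561, -0.561, 0.43, -0.431]
wrist_force: [-0.5, -0.6, 4.9]
width: 0.0242
```

>>> play_rows:
  rows:
    - [0,0,-0.1,0]
    - [0,0,0,0]

```text
t: 16.65
tcp_pos: [0.5112, -0.0244, 0.184]
orientation: [0.561, -0.561, 0.43, -0.431]
wrist_force: [-0.8, -0.9, 6.9]
width: 0.024
```

>>> play_rows:
  rows:
    - [0,0,-0.1,0]
    - [0,0,0,0]

```text
t: 16.85
tcp_pos: [0.5116, -0.0245, 0.1835]
orientation: [0.562, -0.561, 0.429, -0.431]
wrist_force: [-1.7, 0.2, 10.0]
width: 0.0244
```

>>> play_rows:
  rows:
    - [0,0,-0.1,0]
    - [0,0,0,0]
    - [0,0,0,0]

```text
t: 17.15
tcp_pos: [0.512, -0.0245, 0.1832]
orientation: [0.562, -0.56, 0.429, -0.432]
wrist_force: [-1.9, 0.3, 13.3]
width: 0.0242
```

>>> play_rows:
  rows:
    - [0,0,-0.1,0]
    - [0,0,0,0]
    - [0,0,0,0]

```text
t: 17.45
tcp_pos: [0.5124, -0.0246, 0.1828]
orientation: [0.562, -0.56, 0.429, -0.432]
wrist_force: [-1.6, 0.1, 17.9]
width: 0.0241
```

>>> play_rows:
  rows:
    - [0,0,-0.05,0]
    - [0,0,0,0]
    - [0,0,0,0]
    - [0,0,0,0]
    - [0,0,0,0]

```text
t: 17.95
tcp_pos: [0.5127, -0.0246, 0.1828]
orientation: [0.562, -0.56, 0.428, -0.432]
wrist_force: [-1.6, -0.3, 20.6]
width: 0.0246
```

```bash
python3 - <<'E'
from h import *
a=robot.sense();c=snap('side','side15');print(a['tcp_pos'],a['wrist_force'])
overlay(c,[],310,120,380,220,8,'q3')
E
```

```text
[ 0.51265815 -0.02461494  0.18277921] [-1.56186254 -0.33049467 20.55731176]
```

View pics/q3.png

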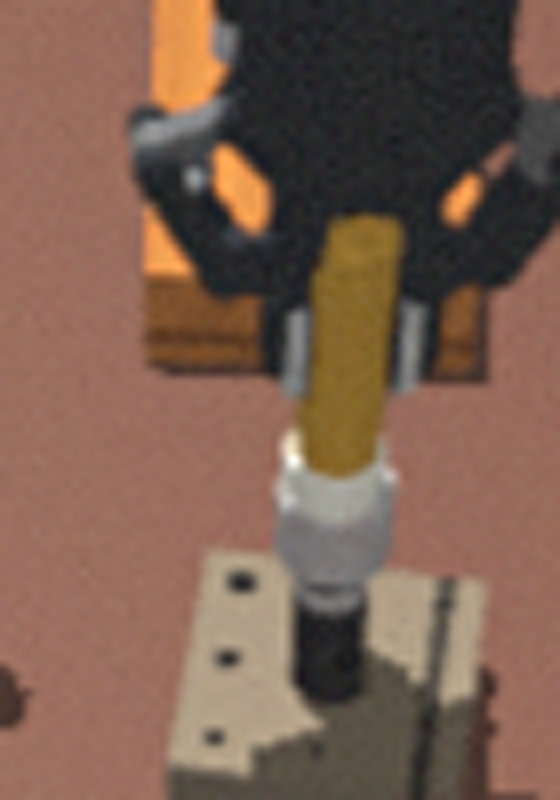

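>>> play_rows:
  rows:
    - [0,0,0.5,0]
    - [0,0,1,0]
    - [0,0,1,0]
    - [0,0,1,0]
    - [4,0,1,0]
    - [0,0,0,0]
    - [0,0,0,0]

```text
t: 18.7
tcp_pos: [0.5516, -0.0244, 0.2248]
orientation: [0.561, -0.561, 0.43, -0.431]
wrist_force: [-1.2, 0.4, -4.3]
width: 0.0246
```

```bash
python3 - <<'E'
from h import *
a=robot.sense();c=snap('side','side16');print(a['tcp_pos'],a['wrist_force'])
overlay(c,[],320,160,370,220,13,'q4')
overlay(c,plugc(.5132,-.0268,.099)+[(.5132,-.0269,.098,.012)],320,160,370,220,13,'q5')
E
```

```text
[ 0.55158004 -0.02437599  0.22481   ] [-1.23338128  0.42221834 -4.32994082]
```

View pics/q4.png

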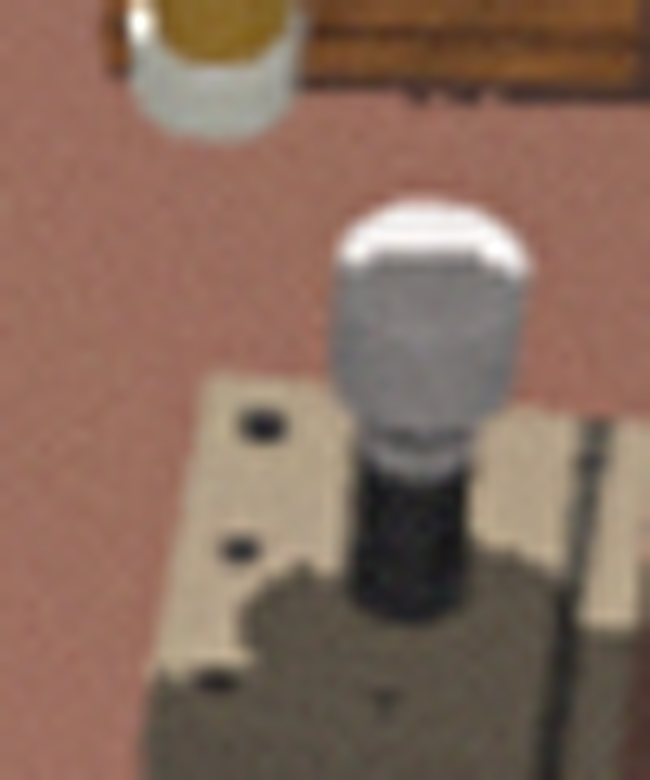

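View pics/q5.png

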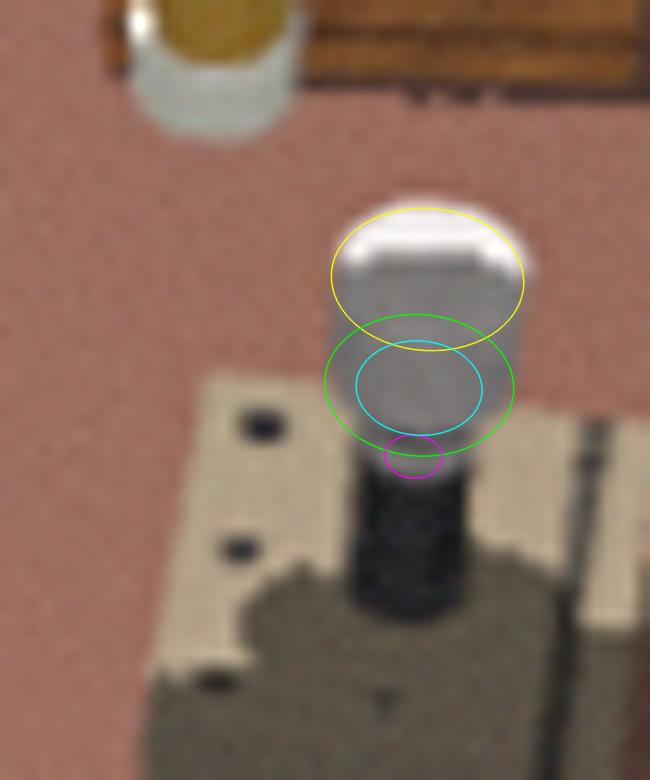

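>>> play_rows:
  rows:
    - [-3.9,-0.1,0,0]
    - [0,0,-2,0]
    - [0,0,-1.5,0]
    - [0,0,-0.3,0]
    - [0,0,-0.2,0]
    - [0,0,-0.1,0]
    - [0,0,-0.1,0]
    - [0,0,0,0]

```text
t: 19.55
tcp_pos: [0.5121, -0.0254, 0.1831]
orientation: [0.561, -0.561, 0.43, -0.431]
wrist_force: [0.9, 1.0, -1.1]
width: 0.0241
```

>>> play_rows:
  rows:
    - [0,0,-0.1,0]
    - [0,0,-0.1,0]
    - [0,0,0,0]

```text
t: 19.85
tcp_pos: [0.5132, -0.0256, 0.1828]
orientation: [0.562, -0.56, 0.429, -0.432]
wrist_force: [-2.3, 0.3, 9.7]
width: 0.0246
```

>>> play_rows:
  rows:
    - [0,0,-0.1,0]
    - [0,0,-0.1,0]
    - [0,0,0,0]

```text
t: 20.15
tcp_pos: [0.5144, -0.0257, 0.1826]
orientation: [0.562, -0.56, 0.428, -0.433]
wrist_force: [-2.7, 0.3, 18.7]
width: 0.0241
```

>>> play_rows:
  rows:
    - [0,0,-0.05,0]
    - [0,0,0,0]
    - [0,0,0,0]
    - [0,0,0,0]

```text
t: 20.55
tcp_pos: [0.5146, -0.0258, 0.1825]
orientation: [0.563, -0.56, 0.427, -0.433]
wrist_force: [-1.8, 0.6, 20.5]
width: 0.0242
```

>>> play_rows:
  rows:
    - [0,0,0.5,0]
    - [0,0,2,0]
    - [0,0,3,0]
    - [4,2,0.5,0]
    - [4,2,0,0]
    - [4,2,0,0]
    - [4.1,1.9,0,0]
    - [0,0,0,0]
    - [0,0,-4,0]
    - [0,0,0,0]

```text
t: 21.55
tcp_pos: [0.6678, 0.0538, 0.1915]
orientation: [-0.558, 0.564, -0.434, 0.427]
wrist_force: [-2.2, 0.4, -4.5]
width: 0.0242
```

```bash
python3 - <<'E'
from h import *
a=robot.sense();c=snap('side','side17');print(a['tcp_pos'],a['wrist_force'],R(a['orientation']).round(3)[:,2])
overlay(c,[],250,120,360,220,7,'q6')
E
```

```text
[0.66776729 0.05376006 0.19150685] [-2.24318557  0.36726289 -4.49163859] [ 0.966  0.26  -0.013]
```

View pics/q6.png

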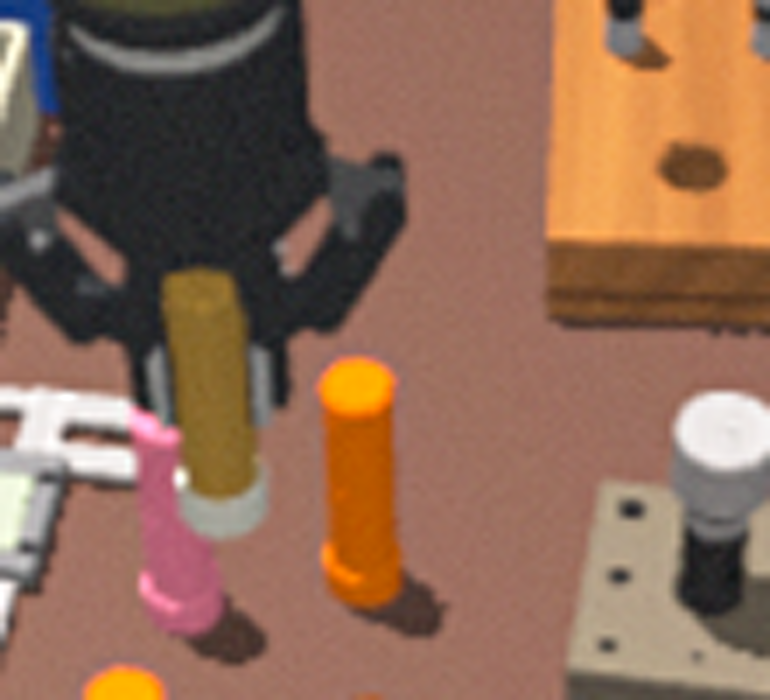

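>>> play_rows:
  rows:
    - [0,0,-4,0]
    - [0,0,-4,0]
    - [0,0,-3,0]
    - [0,0,-1.5,0]
    - [0,0,0,0]
    - [0,0,0,0]

```text
t: 22.2
tcp_pos: [0.6737, 0.0535, 0.0746]
orientation: [0.562, -0.56, 0.43, -0.431]
wrist_force: [0.5, 0.7, -2.6]
width: 0.0241
```

```bash
python3 - <<'E'
from h import *
a=robot.sense();c=snap('side','side18');print(a['tcp_pos'],a['wrist_force'],R(a['orientation']).round(3)[:,2])
overlay(c,[],250,150,320,250,8,'q7')
E
```

```text
[0.67366536 0.05354688 0.07459151] [ 0.54598289  0.69294474 -2.58588574] [0.966 0.259 0.002]
```

View pics/q7.png

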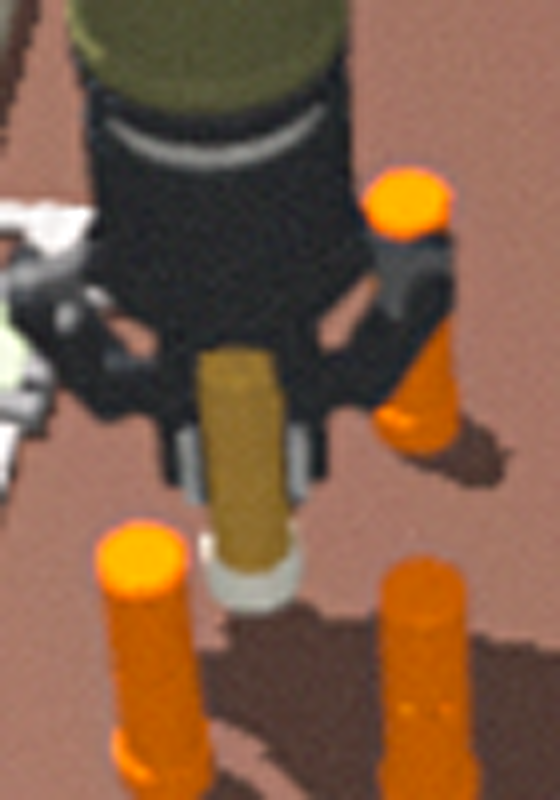

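>>> play_rows:
  rows:
    - [0,0,-1,0]
    - [0,0,-0.7,0]
    - [0,0,0,0]
    - [0,0,0,0]

```text
t: 22.65
tcp_pos: [0.6721, 0.0538, 0.0556]
orientation: [-0.561, 0.561, -0.431, 0.43]
wrist_force: [0.5, 0.6, -3.1]
width: 0.0244
```

>>> play_rows:
  rows:
    - [0,0,-0.1,0]
    - [0,0,0,0]

```text
t: 22.85
tcp_pos: [0.6725, 0.0537, 0.0549]
orientation: [0.561, -0.561, 0.43, -0.43]
wrist_force: [0.0, -0.1, -3.6]
width: 0.0244
```

>>> play_rows:
  rows:
    - [0,0,-0.1,0]
    - [0,0,0,0]

```text
t: 23.05
tcp_pos: [0.6726, 0.0537, 0.0541]
orientation: [0.561, -0.561, 0.43, -0.43]
wrist_force: [-0.5, 0.0, -3.2]
width: 0.0242
```

>>> play_rows:
  rows:
    - [0,0,-0.1,0]
    - [0,0,0,0]

```text
t: 23.25
tcp_pos: [0.6727, 0.0537, 0.054]
orientation: [0.561, -0.561, 0.43, -0.431]
wrist_force: [-1.2, -0.5, 3.9]
width: 0.0241
```

>>> play_rows:
  rows:
    - [0,0,-0.05,0]
    - [0,0,0,0]

```text
t: 23.45
tcp_pos: [0.6727, 0.0537, 0.054]
orientation: [0.561, -0.561, 0.43, -0.431]
wrist_force: [-2.7, 0.7, 7.2]
width: 0.0244
```

>>> play_rows:
  rows:
    - [0,0,0.05,0]
    - [0,0,0,0]

```text
t: 23.65
tcp_pos: [0.6727, 0.0537, 0.054]
orientation: [0.561, -0.561, 0.43, -0.431]
wrist_force: [-2.0, -0.6, 6.3]
width: 0.0246
```

>>> play_rows:
  rows:
    - [0,0,0,0]
    - [0,0,0,0]
    - [0,0,0,0]
    - [0,0,0,0]
    - [0,0,0,0]
    - [0,0,0,0]
  hand: 100

```text
t: 24.25
tcp_pos: [0.6724, 0.0537, 0.0527]
orientation: [-0.561, 0.561, -0.43, 0.43]
wrist_force: [-0.3, 0.4, 0.0]
width: 0.0855
```

```bash
python3 - <<'E'
from h import *
a=robot.sense();c=snap('side','side19');print(a['tcp_pos'],a['wrist_force'],a['width'])
overlay(c,[],250,150,320,250,8,'q8')
E
```

```text
[0.67238299 0.05371371 0.05272479] [-0.34889181  0.37366018  0.04589421] 0.08551803978924817
```

View pics/q8.png

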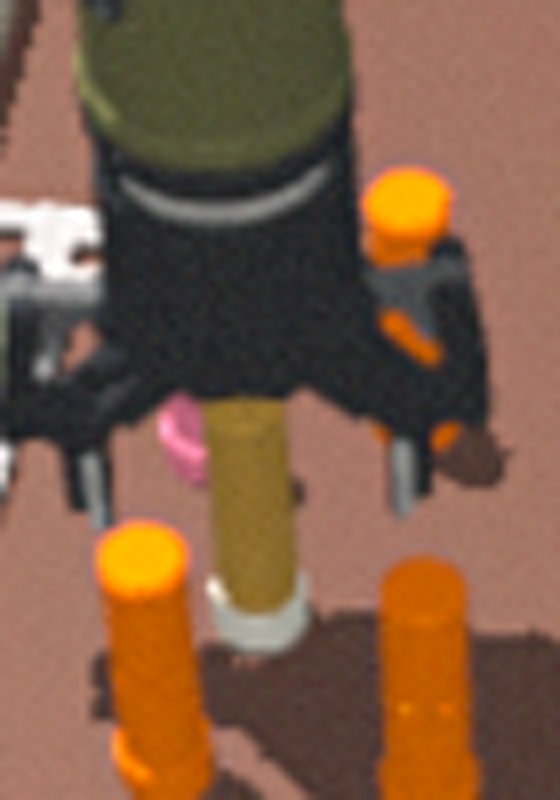

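>>> play_rows:
  rows:
    - [0,0,1,0]
    - [0,0,4,0]
    - [0,0,4.5,0]
    - [0,0,4.5,0]
    - [0,0,4,0]
    - [-4,-2,0,-2]
    - [-4,-2,0,-2]
    - [-4,-2,0,-2]
    - [-4.1,-2.1,0,0]
    - [0,0,0,0]

```text
t: 25.3
tcp_pos: [0.5045, -0.0286, 0.2332]
orientation: [-0.536, 0.539, -0.461, 0.458]
wrist_force: [1.4, 0.1, -0.8]
width: 0.0853
```

>>> play_rows:
  rows:
    - [0,0,-3,0]
    - [0,0,-2,0]
    - [0,0,0,0]
    - [0,0,0,0]

```text
t: 25.7
tcp_pos: [0.512, -0.0272, 0.1835]
orientation: [0.538, -0.538, 0.459, -0.459]
wrist_force: [-0.6, 0.0, 0.3]
width: 0.0856
```

```bash
python3 - <<'E'
from h import *
a=robot.sense();c=snap('side','side20');print(a['tcp_pos'],a['wrist_force'],a['width'])
overlay(c,[],240,110,380,250,5,'q9')
E
```

```text
[ 0.51199455 -0.0271782   0.18347333] [-0.64055912  0.04334923  0.34203854] 0.08556135572821204
```

View pics/q9.png

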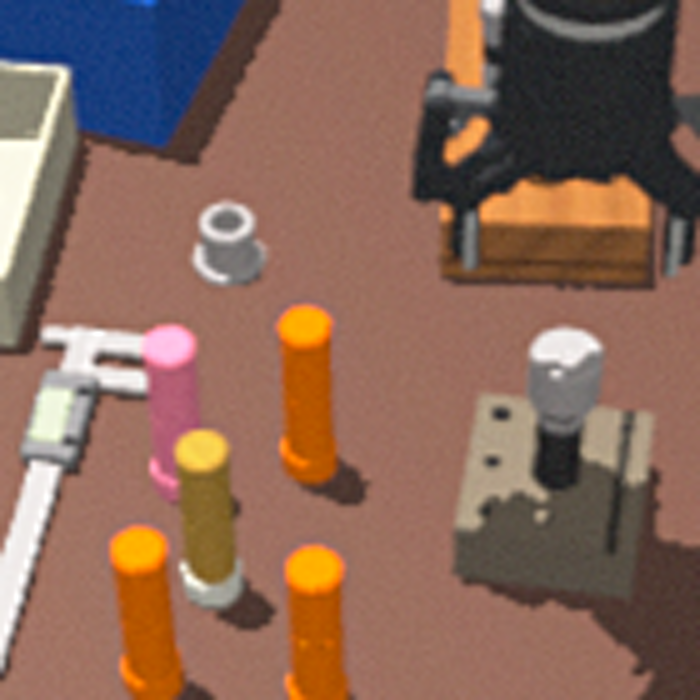

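>>> play_rows:
  rows:
    - [0,0,-3,0]
    - [0,0,-3,0]
    - [0,0,-1.4,0]
    - [0,0,0,0]
    - [0,0,0,0]

```text
t: 26.25
tcp_pos: [0.5127, -0.0273, 0.11]
orientation: [0.538, -0.537, 0.458, -0.46]
wrist_force: [-0.5, 0.1, 0.5]
width: 0.0853
```

>>> play_rows:
  rows:
    - [0,0,0,0]
    - [0,0,0,0]
    - [0,0,0,0]
    - [0,0,0,0]
    - [0,0,0,0]
    - [0,0,0,0]
  hand: 0
  grip_force: 60

```text
t: 26.85
tcp_pos: [0.5118, -0.0274, 0.1097]
orientation: [0.538, -0.538, 0.459, -0.459]
wrist_force: [-0.8, -0.3, 6.1]
width: 0.0343
```

```bash
python3 - <<'E'
from h import *
a=robot.sense();c=snap('side','side21');print(a['tcp_pos'],a['wrist_force'],a['width'])
overlay(c,[],320,160,370,220,13,'r1')
E
```

```text
[ 0.51177842 -0.02739562  0.10966328] [-0.75877542 -0.30787726  6.06531702] 0.034278741644699046
```

View pics/r1.png

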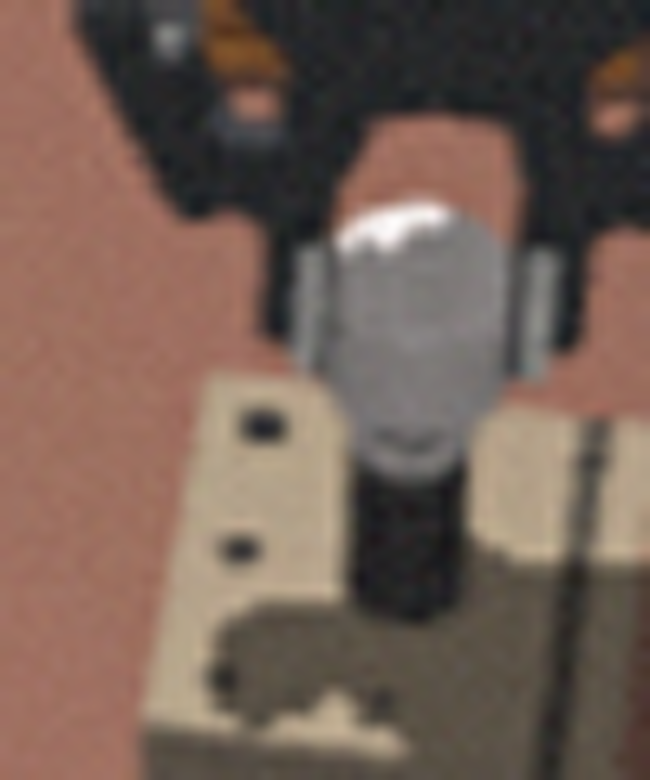

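>>> play_rows:
  rows:
    - [0,0,0.3,0]
    - [0,0,0.7,0]
    - [0,0,1,0]
    - [0,0,1.5,0]
    - [0,0,2,0]
    - [0,0,2,0]
    - [0,0,1,0]
    - [0,0,0,0]
    - [0,0,0,0]
    - [0,0,0,0]

```text
t: 27.9
tcp_pos: [0.5103, -0.0272, 0.1928]
orientation: [-0.537, 0.538, -0.46, 0.458]
wrist_force: [-0.7, -0.3, -3.9]
width: 0.0338
```

```bash
python3 - <<'E'
from h import *
a=robot.sense();c=snap('side','side22');print(a['tcp_pos'],a['wrist_force'],a['width'])
overlay(c,[],300,110,380,220,7,'r2')
E
```

```text
[ 0.51034719 -0.02715828  0.1927709 ] [-0.66909457 -0.31086628 -3.89292167] 0.033826933910739265
```

View pics/r2.png

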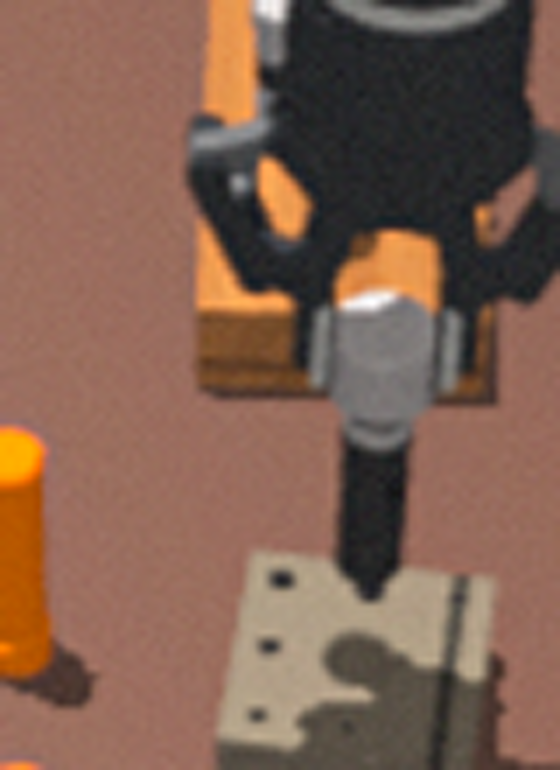

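>>> play_rows:
  rows:
    - [0.7,-3,0,0]
    - [0.7,-4,0,0]
    - [0.7,-4,0,0]
    - [0.7,-4,0,0]
    - [0.7,-4,0,0]
    - [0.8,-2.7,0,0]
    - [0,0,-1.5,0]
    - [0,0,0,0]
    - [0,0,0,0]

```text
t: 28.85
tcp_pos: [0.5531, -0.2435, 0.1774]
orientation: [-0.538, 0.538, -0.461, 0.458]
wrist_force: [0.2, 0.5, -3.6]
width: 0.034
```

```bash
python3 - <<'E'
from h import *
a=robot.sense();c=snap('side','side23');t=snap('top','top23');print(a['tcp_pos'],a['wrist_force'],a['width'])
overlay(c,[],310,70,390,170,8,'r3')
overlay(t,[],360,150,480,240,6,'r4')
E
```

```text
[ 0.55314131 -0.24350507  0.17742105] [ 0.23755049  0.51402296 -3.62719269] 0.03395152063687774
```

View pics/r3.png

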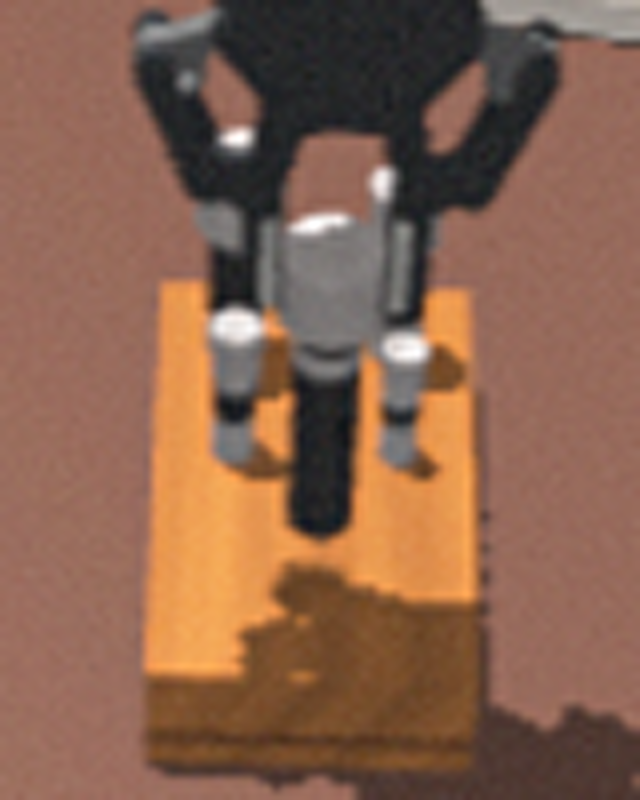

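View pics/r4.png

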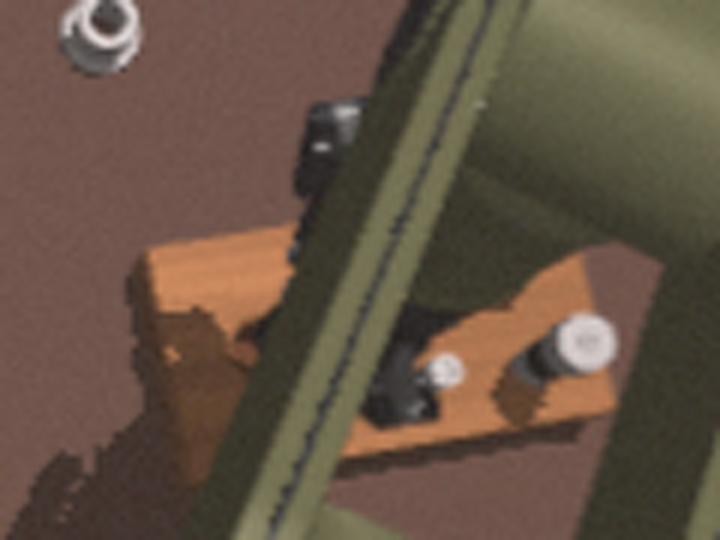

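```bash
python3 - <<'E'
from h import *
c=load('side23');z=.1774-.1017
x,y=.5552,-.2435
overlay(c,[(x,y,z,.012),(x,y,z+.09,.012),(x,y,z+.091,.018),(x,y,z+.121,.018),(.5554,-.2435,.044,.014)],310,70,390,170,8,'r5')
c=load('side0');overlay(c,[(.5554,-.2435,.044,.014),(.5554,-.2435,.044,.016)],310,110,390,170,10,'r6')
E
```

```text
(no output)
```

View pics/r5.png

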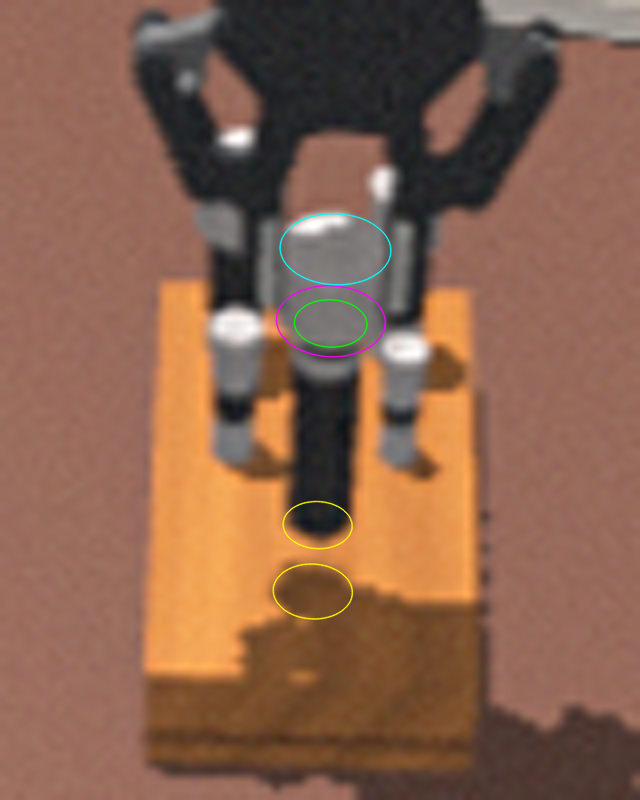

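View pics/r6.png

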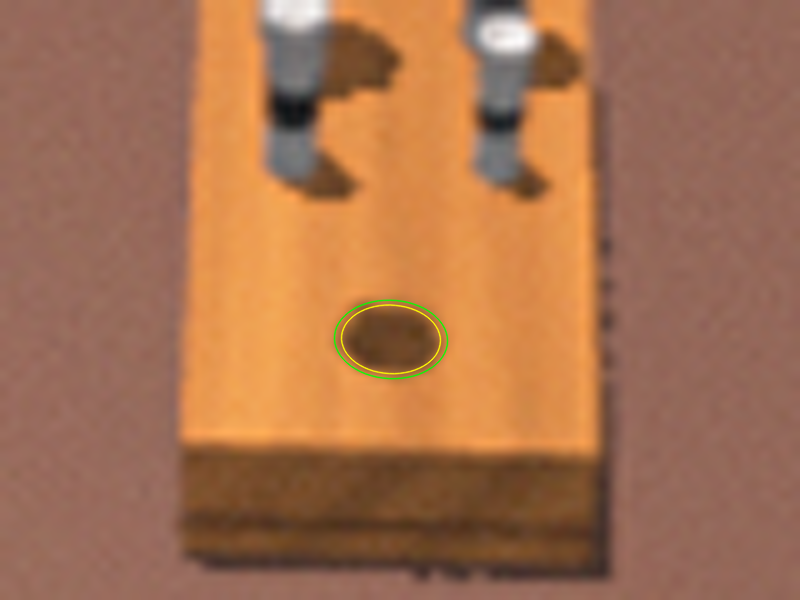

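>>> play_rows:
  rows:
    - [0.1,0.2,-1.3,0]
    - [0,0,-1.1,0]
    - [0,0,0,0]
    - [0,0,0,0]

```text
t: 29.35
tcp_pos: [0.5549, -0.2417, 0.1541]
orientation: [-0.538, 0.538, -0.46, 0.458]
wrist_force: [-0.3, 0.1, -3.3]
width: 0.034
```

```bash
python3 - <<'E'
from h import *
a=robot.sense();c=snap('side','side24');print(a['tcp_pos'],a['wrist_force'],a['width'])
z=a['tcp_pos'][2]-.1017;x,y=.5554,-.2435
overlay(c,[],325,110,375,160,14,'r7')
overlay(c,[(x,y,z,.012),(x,y,z,.010),(x,y,z+.091,.018),(x,y,z+.121,.018),(.5554,-.2435,.044,.014)],325,110,375,160,14,'r8')
E
```

```text
[ 0.55489848 -0.2417302   0.15414027] [-0.28984259  0.05309366 -3.27849121] 0.03400935659589422
```

View pics/r7.png

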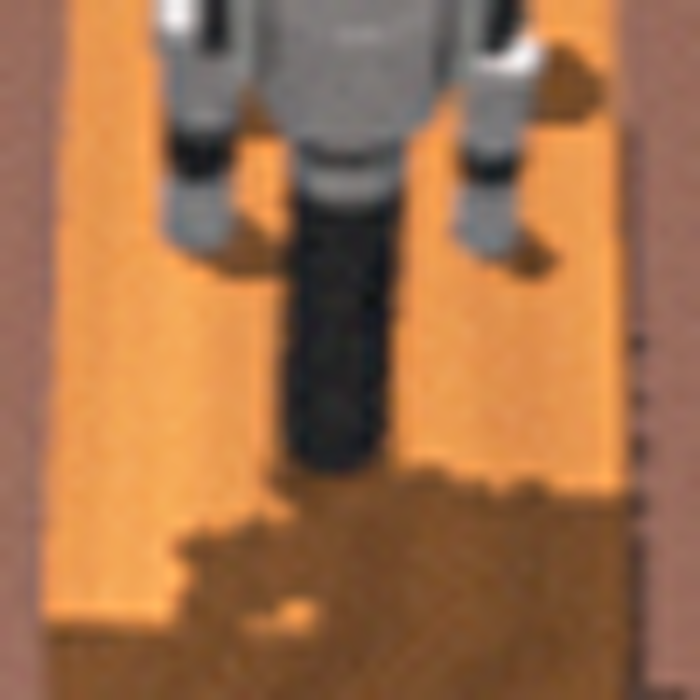

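View pics/r8.png

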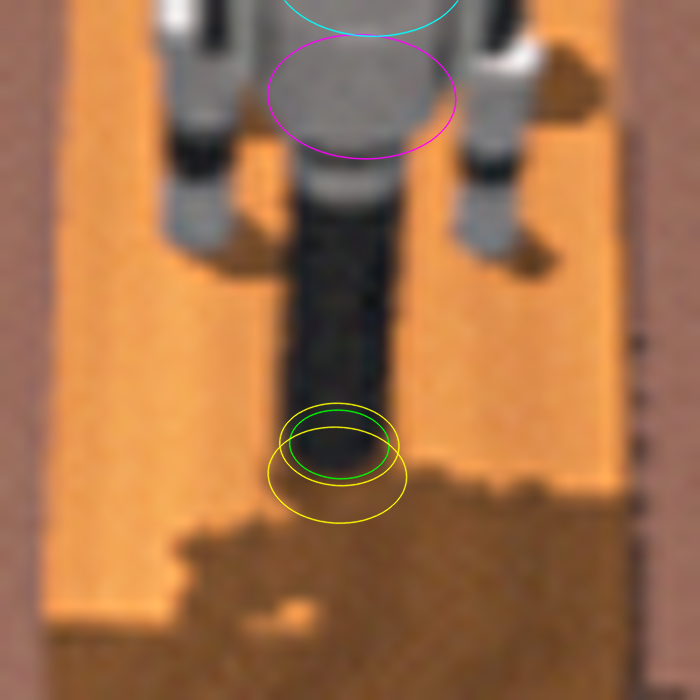

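>>> play_rows:
  rows:
    - [-0.1,0.15,-0.5,0]
    - [0,0,-0.3,0]
    - [0,0,0,0]

```text
t: 29.7
tcp_pos: [0.5539, -0.2406, 0.1464]
orientation: [-0.538, 0.538, -0.459, 0.459]
wrist_force: [-0.5, 0.7, -4.3]
width: 0.034
```

>>> play_rows:
  rows:
    - [0,0,-0.3,0]
    - [0,0,0,0]

```text
t: 29.9
tcp_pos: [0.5542, -0.2407, 0.1435]
orientation: [-0.538, 0.538, -0.459, 0.459]
wrist_force: [1.1, -0.0, -3.2]
width: 0.0342
```

```bash
python3 - <<'E'
from h import *
a=robot.sense();c=snap('side','side25');print(a['tcp_pos'],a['wrist_force'],a['width'])
z=a['tcp_pos'][2]-.1017;x,y=.5554,-.2435
overlay(c,[(x,y,z,.012),(x,y,z,.010),(x,y,z+.091,.018),(x,y,z+.121,.018),(.5554,-.2435,.044,.014)],325,110,375,160,14,'r9')
E
```

```text
[ 0.55418964 -0.24073539  0.14354916] [ 1.05218429 -0.0442912  -3.21424284] 0.03416763869856816
```

View pics/r9.png

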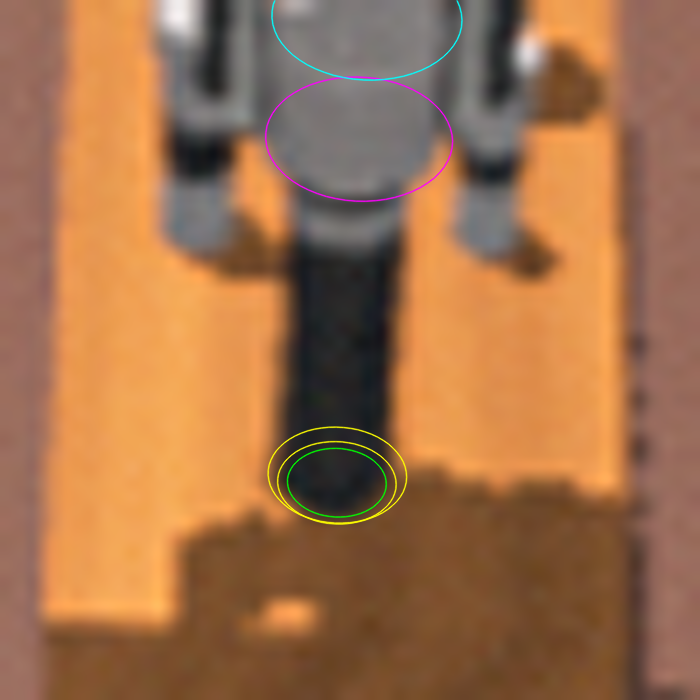

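>>> play_rows:
  rows:
    - [0,0.1,-0.3,0]
    - [0,0,-0.3,0]
    - [0,0,0,0]

```text
t: 30.25
tcp_pos: [0.5541, -0.2398, 0.1374]
orientation: [-0.538, 0.538, -0.459, 0.459]
wrist_force: [0.3, -1.6, -4.8]
width: 0.0336
```

>>> play_rows:
  rows:
    - [0,0,-0.3,0]
    - [0,0,-0.3,0]
    - [0,0,0,0]

```text
t: 30.55
tcp_pos: [0.5542, -0.2397, 0.1313]
orientation: [-0.538, 0.538, -0.459, 0.459]
wrist_force: [-0.7, -1.8, -4.7]
width: 0.0337
```

```bash
python3 - <<'E'
from h import *
a=robot.sense();c=snap('side','side26');print(a['tcp_pos'],a['wrist_force'],a['width'])
overlay(c,[(.5554,-.2435,.044,.014)],325,110,375,160,14,'u1')
E
```

```text
[ 0.55415932 -0.23971566  0.13132287] [-0.68547144 -1.75167957 -4.71372515] 0.03367646633084939
```

View pics/u1.png

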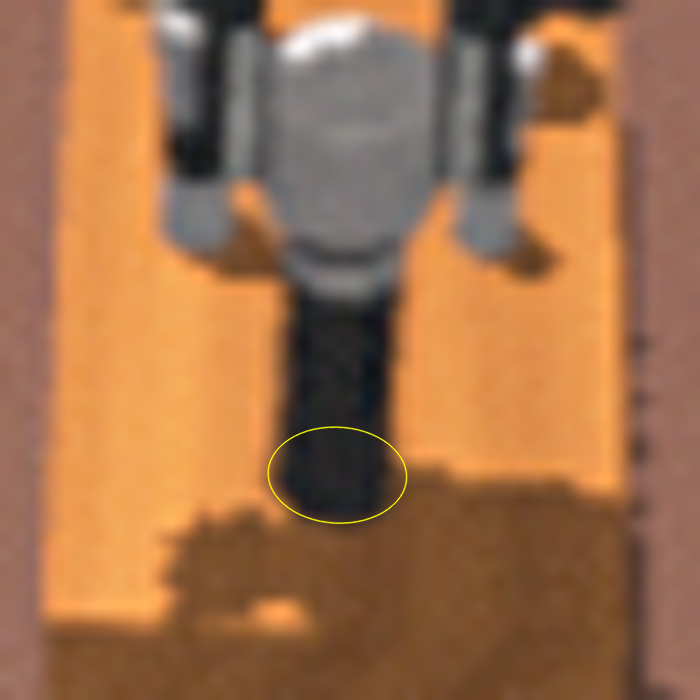

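>>> play_rows:
  rows:
    - [0,-0.1,-0.3,0]
    - [0,0,-0.4,0]
    - [0,0,-0.4,0]
    - [0,0,0,0]

```text
t: 31.0
tcp_pos: [0.5539, -0.2404, 0.12]
orientation: [-0.538, 0.538, -0.46, 0.459]
wrist_force: [-0.2, 0.2, -5.0]
width: 0.0338
```

>>> play_rows:
  rows:
    - [0,0,-0.3,0]
    - [0,0,-0.3,0]
    - [0,0,0,0]

```text
t: 31.3
tcp_pos: [0.5541, -0.2406, 0.1144]
orientation: [-0.538, 0.538, -0.459, 0.459]
wrist_force: [-0.2, -0.2, -4.9]
width: 0.0339
```

>>> play_rows:
  rows:
    - [0,0,-0.2,0]
    - [0,0,-0.1,0]
    - [0,0,0,0]

```text
t: 31.6
tcp_pos: [0.5543, -0.2407, 0.1117]
orientation: [-0.538, 0.538, -0.459, 0.459]
wrist_force: [-0.1, 0.5, -4.7]
width: 0.0341
```

>>> play_rows:
  rows:
    - [0,0,-0.1,0]
    - [0,0,0,0]

```text
t: 31.8
tcp_pos: [0.5544, -0.2408, 0.1108]
orientation: [0.538, -0.538, 0.459, -0.459]
wrist_force: [-0.9, -0.5, -4.2]
width: 0.0341
```

>>> play_rows:
  rows:
    - [0,0,-0.1,0]
    - [0,0,0,0]

```text
t: 32.0
tcp_pos: [0.5545, -0.2408, 0.11]
orientation: [0.538, -0.538, 0.459, -0.459]
wrist_force: [-0.5, -0.2, -3.3]
width: 0.0342
```

>>> play_rows:
  rows:
    - [0,0,-0.08,0]
    - [0,0,0,0]

```text
t: 32.2
tcp_pos: [0.5547, -0.2411, 0.1098]
orientation: [0.538, -0.538, 0.459, -0.459]
wrist_force: [-2.0, -0.1, 3.5]
width: 0.0339
```

>>> play_rows:
  rows:
    - [0,0,-0.05,0]
    - [0,0,0,0]

```text
t: 32.4
tcp_pos: [0.5548, -0.2413, 0.1098]
orientation: [0.538, -0.538, 0.458, -0.46]
wrist_force: [-1.8, -0.2, 5.9]
width: 0.0339
```

On the hole's floor at the same TCP height as in the block. Releasing.

>>> play_rows:
  rows:
    - [0,0,0.05,0]
    - [0,0,0,0]

```text
t: 32.6
tcp_pos: [0.5548, -0.2411, 0.1098]
orientation: [0.538, -0.538, 0.459, -0.46]
wrist_force: [-1.2, -0.2, 4.0]
width: 0.0338
```

>>> play_rows:
  rows:
    - [0,0,0,0]
    - [0,0,0,0]
    - [0,0,0,0]
    - [0,0,0,0]
    - [0,0,0,0]
    - [0,0,0,0]
  hand: 85

```text
t: 33.2
tcp_pos: [0.5544, -0.2407, 0.109]
orientation: [0.538, -0.538, 0.459, -0.459]
wrist_force: [0.2, -0.3, 0.4]
width: 0.073
```

>>> play_rows:
  rows:
    - [0,0,0.5,0]
    - [0,0,2,0]
    - [0,0,3,0]
    - [0,0,4,0]
    - [0,0,4,0]
    - [-4,0,0,0]
    - [-4,0,0,0]
    - [0,3,0,0]
    - [0,0,0,0]
    - [0,0,0,0]

```text
t: 34.2
tcp_pos: [0.4746, -0.2108, 0.2448]
orientation: [0.538, -0.538, 0.458, -0.459]
wrist_force: [0.6, -0.1, 0.2]
width: 0.0728
```

```bash
python3 - <<'E'
from h import *
a=robot.sense();c=snap('side','side27');t=snap('top','top27');print(a['tcp_pos'],a['wrist_force'],a['width'])
overlay(c,[],240,70,400,230,5,'u2')
overlay(c,plugc(.5554,-.2435,.099)+[(.5554,-.2435,.044,.014)],320,80,380,150,11,'u3')
overlay(t,[],270,130,480,270,3.8 and 3,'u4')
E
```

```text
[ 0.47455785 -0.21078089  0.24482515] [ 0.6282312  -0.11405596  0.24280714] 0.07283492658318905
```

View pics/u2.png

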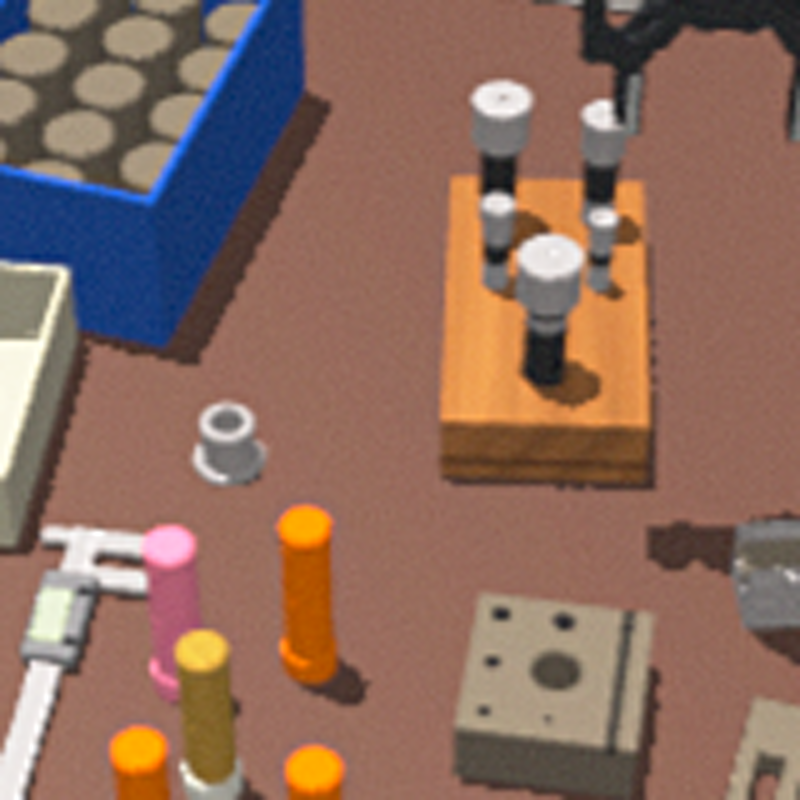

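View pics/u3.png

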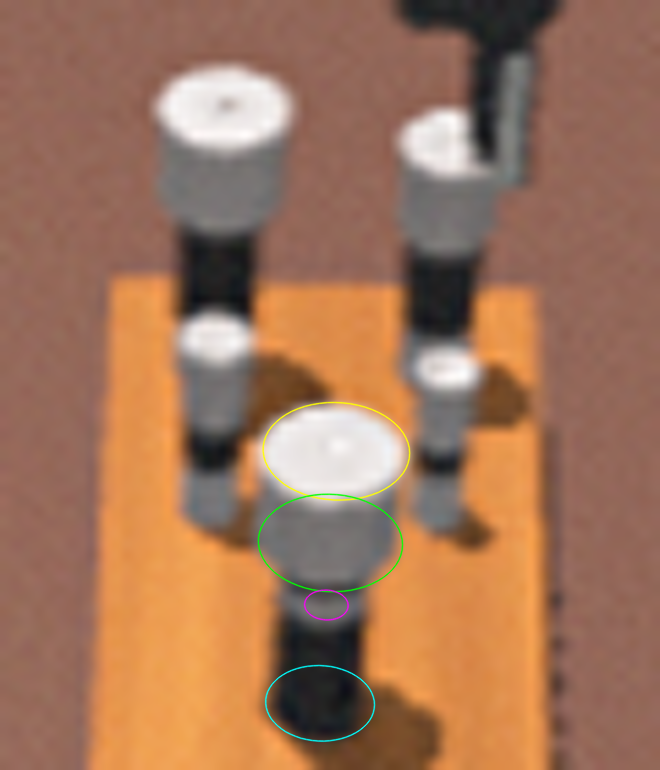

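View pics/u4.png

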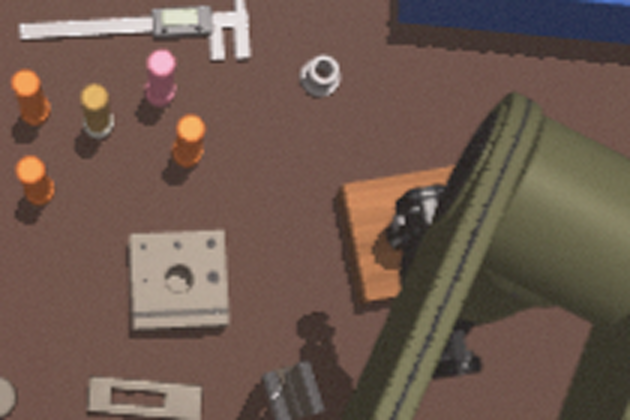

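```bash
python3 -c "
from bench import robot
print(robot.close_job())"
```

```text
the job is handed in; nothing more can be done
None
```

The big gauge is made up and standing in the rack's empty hole. I handed the job in at about 34 s; no verdict is reported.

**What I did**
- I set the largest plug into the handle's socket at about 4 N of contact force and let go of it.
- I pressed it home with the brass bar's nylon nose, twice, instead of striking it. The wrist readings put the peak at about 24 N on the plug. The plug went down about 3 mm on the first press and did not measurably move on the second.
- I stood the bar back within a few millimetres of where it had been.
- I lifted the gauge by its plug alone, and the taper carried the handle. I lowered it until the foot met the rack hole's floor, then let go and backed the arm away.

**Last checks**
- **Gauge:** the last side picture shows it upright in the hole. Its plug top lies within about a pixel or two (a few mm) of where a closed gauge with a 1 mm gap would show. The tool height when the foot met the floor was the same as when I gripped it in the block.
- **Bar and bystanders:** the bar is upright, and nothing else in the last side and top pictures looks moved. I did not measure each bystander.
- **Gap:** I estimate about 1 mm from how far the plug went down and from the pictures; I could not measure it directly.
- **Disagreement:** the two cameras disagreed by about 2 mm in x and 6 mm in y, so I placed things by relative positions in the side view and by force. While lowering the gauge I felt a light sideways touch of about 1.8 N and backed off 1 mm.

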